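# Put the splined flanges away in the bench locker

### The arm

A 6-joint arm with a two-finger parallel gripper is mounted at the origin on the work surface. World frame = base frame: x ahead of the robot, y to its left, z up, the work surface at z = 0. Lengths are in m, angles in rad, forces in N, time in s.
With the tool pointing down it reaches from about 0.3 to 0.875 m from the base axis. Payload 6.4 kg.
Tool frame: the origin (TCP) lies midway between the tips of the shut fingers; the grasp point (between the pads) lies ctrl.grip_point_offset behind it (ctrl.grip_point_offset is the distance from the TCP to the grasp point, in m); z points along the fingers, y is the direction in which the jaws open and shut (so a half turn about z gives the same grasp; the last joint's range is limited). The gripper opens to 85 mm and grips with 20 to 120 N. Pads are 22 mm wide; open, the fingers measure 114 mm over their backs; the gripper's body (76 mm by 85 mm) begins 54 mm behind the grasp point. The pads swing forward as they close: fully open they stand 13 mm farther back than shut.
Start: joints at [-1.383, 0.181, 1.607, -0, 1.354, -0.206], TCP at [0.221, -0.531, 0.231] pointing down, gripper open.
Joint ranges: [-2.99, 2.99], [-0.89, 2.07], [0.3, 2.58], [-1.14, 4.28], [0, 2.63], [-3.12, 3.12]. Speed limits (rad/s): [2.57, 2.57, 3.01, 3.14, 3.14, 3.14].

### API

Orientations are given as a unit quaternion [w, x, y, z].
In Python, from bench import ctrl, viewer gives the robot as it stands.
- The arm moves only by the shell command python3 -m handwheel 'ROWS' [OPENING]. ROWS is JSON, a list of rows, each an object with "travel": the shift along the tool's x, y, z as a fraction of full scale, a list of three; "dr": the turn, a rotation vector about the tool's x, y, z as a fraction of full scale, a list of three. A call has 1 to 20 rows; each row shifts and turns the pose as measured when the row begins, along the tool's axes as they then stand; what a row does not reach is not made up. Full scale, the value 1, is 150 mm for a shift and 30 degrees for a turn. A row lasts 1/12 s, in which the tool goes at most 41.7 mm and 7.16 degrees, less where a joint would pass 70% of its speed; a pose out of reach is approached as far as the arm can. A call with a number of a shift or a turn outside -1 to 1 is refused whole. A call with a gripper value outside its range is refused whole. OPENING is the opening, from -1 (shut) to 1 (fully open), set as the call begins (- or left out, the last holds). The fingers move at their own pace and stop on an object; the grip force is fixed at half the most. Time passes only in rows, so rows that do not move let the fingers close. It gives the time, the measured TCP pose, the force and the opening at its end, in the units of the state.
- ctrl.get_obs(): the state, without advancing time (a new reading comes with each control period).
- viewer.camera(name): name is "scene" or "top" or "wrist"; returns the picture (400x640x3 uint8, red, green, blue); there is no depth.
- viewer.get_calibration(name): a dict with "camera_matrix" (3x3 intrinsics, pixels), "k1" (the pictures are not rectified: a ray, as slopes to the right and down, at radius r is drawn at 1 + k1 r^2 times it, then the intrinsics apply), "R" (3x3) and "t" (3): a world point X has camera coordinates R X + t. Camera axes: x right, y down, z forward; pixel columns grow to the right and rows downward; lengths in m; the calibration is good to about 2 mm. A picture is of the moment at which its call begins: read the wrist's pose just before it. get_calibration takes no time and is no camera call; for the wrist camera it gives the pose at the moment of the call.
- ctrl.hand_in(): hands the job in, once; it reports no verdict.
The state is a dict: "time_s": time; "q": joint angles; "dq": joint speeds; "joint_efforts": joint torques, N m; "eef_pos": TCP position; "eef_rot": TCP orientation; "wrist_force": force on the tool from outside, world axes, zero at the start; "torque": the same for the moment, N m; "opening": opening from 0.0 (shut) to 1.0 (fully open).
Only numpy, scipy, OpenCV 4.12 (cv2) and the standard library are available. Lean on these libraries where they do the work, as an engineer would, in place of code of your own. Each camera call takes 0.05 s, during which the arm holds its last target. There are 200 camera calls.

### The job

Put the loose splined flanges away in the low double-door locker: swing the left door wide open, withdraw the flush bolt on the right door before you open that one wide too, and draw the tray right out. Slide every flange, foot plate down, all the way onto a splined stub of its own, turning it until the teeth line up, then push the tray fully home and leave both doors open. Do not shift the other tools and parts on the bench.

Things in the scene. Friction and masses are not known exactly. Their poses are not given: they have to be found in the camera images.
- locker: low sheet-metal bench locker, grey carcass 345 wide x 210 deep x 165 high, fixed to the bench, two blue doors on its front. Origin: on the bench, in the middle of the carcass's front edge; its -x looks out of the front (towards the robot), +y is its left side (robot's left), z up. The roof (top at 165) only begins 50 behind the front edge, so behind the doors there is a gap open to above. A steel keeper block 22 high stands on the bench before the right door for the bolt.
- leaf_left (a joint): angle of the left (active) door, rad: 0 shut, may start slightly ajar (up to 0.12), grows as its free edge swings out towards the robot, stop at 1.9. Light friction (0.12 N m), stays where left, no latch. Door 163 wide, 12 thick, 22 to 160 above the bench; hinged on the locker's +y side. A 12 wide lip on its free edge overlaps the right door, so it must open first.
- leaf_left_pull (a point): grip point on the left door's pull: a vertical round post 12 diameter, standing 100 to 158 above the bench, 38 clear of the door face (centre to face), free at the top, carried by one bracket 10 thick at its foot (100 to 110 high). The point lies 145 above the bench, 130 from the hinge along the door.
- leaf_left_hinge (a point): on the vertical hinge axis of the left door, 145 above the bench
- leaf_right (a joint): angle of the right (passive) door, rad: 0 shut, grows as its free edge swings out towards the robot, stop at 1.9. Like the left one, hinged on the locker's -y side. Held shut by the left door's lip and by the flush bolt.
- leaf_right_pull (a point): grip point on the right door's pull, a post like the left one's; 145 above the bench, 65 from the hinge along the door
- leaf_right_hinge (a point): on the vertical hinge axis of the right door, 145 above the bench
- bolt (a joint): lift of the flush bolt on the right door, m: 0 shot down into the keeper, up to 0.030 withdrawn; above 0.017 its foot is clear of the keeper. Friction 2.5 N, stays where it is left.
- bolt_grip (a point): grip of the flush bolt: an upright aluminium tab 12 wide (across, along the door), 24 deep, 38 high, at the top of a vertical 8 mm rod on the outside of the right door 28 from its free edge; the tab's middle stands 26 off the door face. The point is in the tab 26 above its lower end; with the bolt shot it is 138 above the bench and the tab reaches from 112 to 150. Pull it straight up. It is 70 from the right door's pull.
- tray (a joint): how far the tray is drawn out of the locker towards the robot, m: 0 fully home, 0.16 at the stop. Friction 3 N, stays where left. Only comes out between open doors.
- tray_pull (a point): grip point on the tray's pull: a vertical round steel post 14 diameter, standing on the middle of the tray's front, top 150 above the bench, the point 135 above the bench; with the tray home it stands 30 behind the locker's front edge, in the gap before the roof
- stub1_foot (a point): foot, on the axis, of splined stub 1 of three (1 at the locker's left, 3 right, 88 apart, in a row across the tray 85 behind the tray's pull). Upright steel stub 36 high of cross-shaped section: four teeth 8 wide, 28 across the tips, along the x and y axes of this point; the top 8 tapered in a step to 5 wide and 22 across. It turns stiffly on its axis (0.02 N m) and may stand at any angle. The point is on the tray floor, 40 above the bench.
- stub2_foot (a point): foot, on the axis, of splined stub 2 of three (1 at the locker's left, 3 right, 88 apart, in a row across the tray 85 behind the tray's pull). Upright steel stub 36 high of cross-shaped section: four teeth 8 wide, 28 across the tips, along the x and y axes of this point; the top 8 tapered in a step to 5 wide and 22 across. It turns stiffly on its axis (0.02 N m) and may stand at any angle. The point is on the tray floor, 40 above the bench.
- stub3_foot (a point): foot, on the axis, of splined stub 3 of three (1 at the locker's left, 3 right, 88 apart, in a row across the tray 85 behind the tray's pull). Upright steel stub 36 high of cross-shaped section: four teeth 8 wide, 28 across the tips, along the x and y axes of this point; the top 8 tapered in a step to 5 wide and 22 across. It turns stiffly on its axis (0.02 N m) and may stand at any angle. The point is on the tray floor, 40 above the bench.
- hub1: loose steel splined flange, 0.4 kg: square foot plate 58 x 58 x 12, on it a square boss 40 x 40 up to 40 high, right through it a cross-shaped bore: slots 11 wide, 32 across, along its x and y axes (parallel to the flats). Origin in the middle of the underside, z up. Starts standing on its foot plate on the bench. May be absent.
- hub2: loose steel splined flange, 0.4 kg: square foot plate 58 x 58 x 12, on it a square boss 40 x 40 up to 40 high, right through it a cross-shaped bore: slots 11 wide, 32 across, along its x and y axes (parallel to the flats). Origin in the middle of the underside, z up. Starts standing on its foot plate on the bench. May be absent.
- hub3: loose steel splined flange, 0.4 kg: square foot plate 58 x 58 x 12, on it a square boss 40 x 40 up to 40 high, right through it a cross-shaped bore: slots 11 wide, 32 across, along its x and y axes (parallel to the flats). Origin in the middle of the underside, z up. Starts standing on its foot plate on the bench. May be absent.
- driver: bystander, not to be moved: screwdriver with orange handle
- spanner: bystander, not to be moved: open-ended spanner
- tin: bystander, not to be moved: plain metal can, 66 across, 110 high
- jar: bystander, not to be moved: jar with black cap, 60 across, 80 high
- bearing: bystander, not to be moved: small ball bearing, 44 across, 15 high
- socket: bystander, not to be moved: plain cylindrical socket, 28 across, 40 high
- mallet: bystander, not to be moved: hammer
Mind the look-alikes: they are no part of the job. What is shaped like the hub3 but green or orange is not meant.

How it is judged:
By the outcome, as a careful person would: the job done as asked, in the order asked, and still so for the second after the job is handed in, with the robot touching nothing.
Of hub1, hub2, hub3 only 2 to 3 are there at a start; the rules pass over those that are not, and their reading is None.
At some moment in a run one of hub1, hub2, hub3 may be knocked a few centimetres aside while the robot is not near it.
It also fails if it takes over 210 s, if anything falls off the work surface, if the arm or the gripper's body presses on something with over 40 N, if the wrist force passes 120 N, or if a joint passes its speed limit or range.

## Working session

There is one attempt and no reset: what is moved stays moved. The work goes in short steps, Python scripts to look and compute and a shell command to move; the robot and the scene stay as the last step left them, time stands still between calls to the robot, and variables do not carry over. Pictures are saved under pics/ and viewed, about 12 in all and at most 16, crops included, and the job is handed in when it is done.

```bash
ls; mkdir -p pics; cat > h.py <<'E'
import numpy as np, cv2, json
from bench import ctrl, viewer
from scipy.spatial.transform import Rotation as Ro
def snap(n,f):
    im=viewer.camera(n); cv2.imwrite('pics/'+f,im[:,:,::-1]); return im
def ray(c,u,v):
    K=np.array(c['camera_matrix']);k=c['k1']
    d=np.array([(u-K[0,2])/K[0,0],(v-K[1,2])/K[1,1]]);p=d.copy()
    for _ in range(20): p=d/(1+k*(p@p))
    R=np.array(c['R']);t=np.array(c['t'])
    return -R.T@t, R.T@np.array([p[0],p[1],1])
def onz(c,u,v,z):
    o,d=ray(c,u,v); return o+d*(z-o[2])/d[2]
def proj(c,X):
    K=np.array(c['camera_matrix']);p=np.array(c['R'])@np.array(X)+np.array(c['t']);p=p[:2]/p[2]
    p=p*(1+c['k1']*(p@p)); return np.array([K[0,0]*p[0]+K[0,2],K[1,1]*p[1]+K[1,2]])
def pose():
    o=ctrl.get_obs(); q=o['eef_rot']; return np.array(o['eef_pos']),Ro.from_quat([q[1],q[2],q[3],q[0]]),o
E
python3 - <<'E'
from h import *
for n in('scene','top','wrist'):
    snap(n,n+'0.png')
c=viewer.get_calibration('top');print(c)
p,r,o=pose();print(p,r.as_matrix().round(3),o['opening'],o['time_s'],ctrl.grip_point_offset)
c=viewer.get_calibration('scene');print(c)
E
```

```text
pics
{'camera_matrix': array([[490.00435768,   0.        , 320.57706365],
       [  0.        , 490.00435768, 190.98977501],
       [  0.        ,   0.        ,   1.        ]]), 'k1': 0.038135285380740416, 'R': array([[ 0.02168676, -0.99975874,  0.00348445],
       [-0.99392085, -0.02193615, -0.10788956],
       [ 0.10793997, -0.00112349, -0.99415678]]), 't': array([0.09495431, 0.56697735, 1.40050188])}
[ 0.2205776  -0.53057159  0.23058484] [[ 0.923  0.384 -0.   ]
 [ 0.384 -0.923  0.001]
 [ 0.    -0.001 -1.   ]] 1.002129791233781 0.15 0.0187
{'camera_matrix': array([[369.4021554 ,   0.        , 318.15807643],
       [  0.        , 369.4021554 , 196.70367576],
       [  0.        ,   0.        ,   1.        ]]), 'k1': -0.05844344343503436, 'R': array([[-0.95706939,  0.28940708, -0.01617766],
       [ 0.22773666,  0.71625211, -0.65963545],
       [-0.17931589, -0.63500114, -0.75141158]]), 't': array([ 0.50068278, -0.12113427,  1.61883272])}
```

View pics/top0.png

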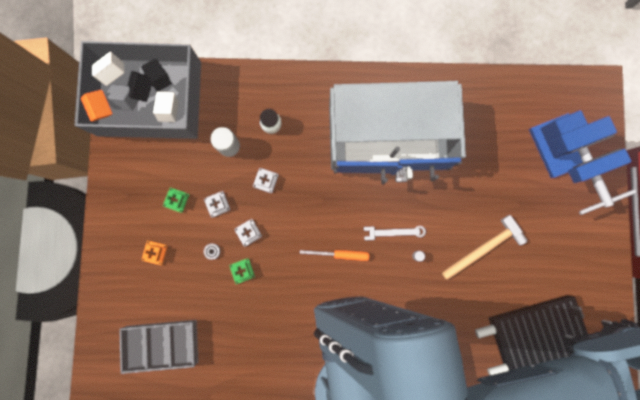

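View pics/scene0.png

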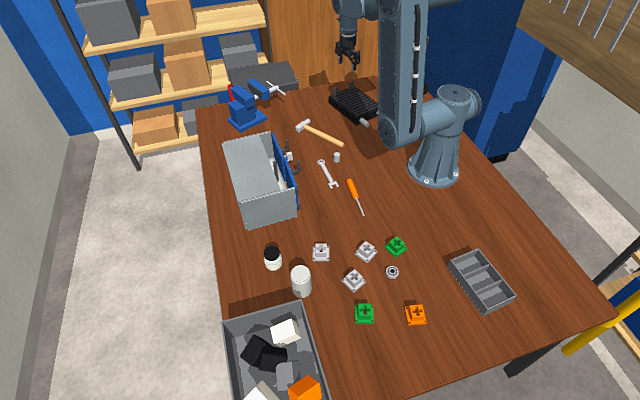

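The top view shows three grey hubs at about (265,180), (217,204) and (248,232), with green and orange decoys beside them. The locker is at about (330–465, 82–172), with the spanner, driver, socket and mallet in front of it. I'll enlarge both areas.

```bash
python3 - <<'E'
from h import *
im=cv2.imread('pics/top0.png')
a=cv2.resize(im[75:195,320:480],None,fx=5,fy=5,interpolation=cv2.INTER_CUBIC)
b=cv2.resize(im[160:250,195:285],None,fx=6,fy=6,interpolation=cv2.INTER_CUBIC)
cv2.imwrite('pics/c1.png',a);cv2.imwrite('pics/c2.png',b)
c=viewer.get_calibration('top')
print(proj(c,[0,0,0]))
for (u,v,z) in [(331,84,.165),(463,82,.165),(265,180,.04),(217,204,.04),(248,232,.04)]: print(u,v,onz(c,u,v,z).round(4))
E
```

```text
[354.01292646 390.63713589]
331 84 [0.8417 0.0856 0.165 ]
463 82 [ 0.8544 -0.2703  0.165 ]
265 180 [0.5923 0.2695 0.04  ]
217 204 [0.5194 0.4053 0.04  ]
248 232 [0.4408 0.313  0.04  ]
```

View pics/c1.png

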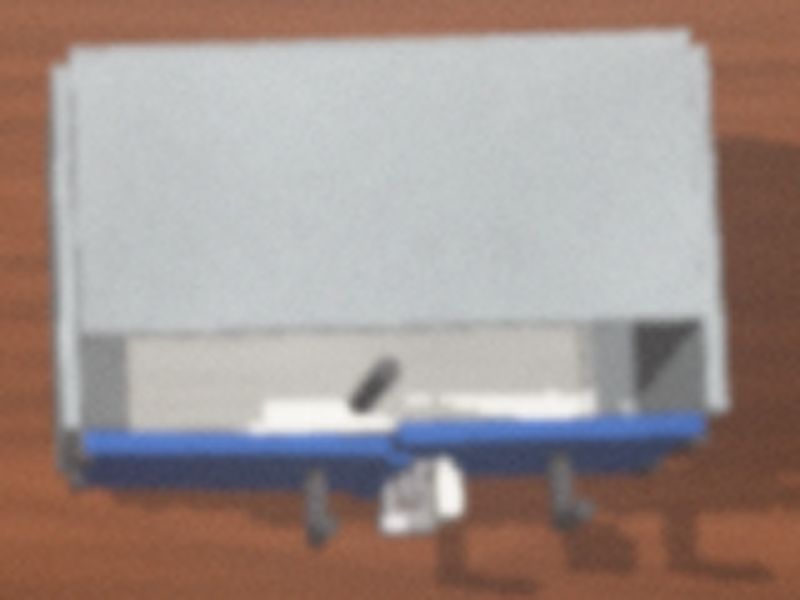

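View pics/c2.png

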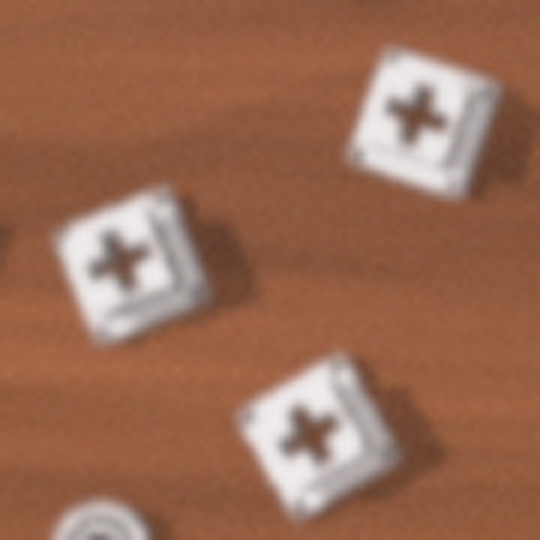

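```bash
cat >> h.py <<'E'
def crop(u,v,off=(320,75),s=5): return (off[0]+(u+.5)/s-.5, off[1]+(v+.5)/s-.5)
E
python3 - <<'E'
from h import *
c=viewer.get_calibration('top')
P=lambda u,v,z:onz(c,*crop(u,v),z)
bl,br,fl,fr=[P(*a,.165) for a in [(75,47),(688,32),(78,332),(704,318)]]
for a in (bl,br,fl,fr):print(a.round(4))
print('cam',ray(c,320,190)[0])
d=fl-fr;d2=bl-br;print(np.linalg.norm(d),np.linalg.norm(d2))
yaw=np.arctan2(d[1],d[0])-np.pi/2;print('yaw',yaw,np.arctan2(d2[1],d2[0])-np.pi/2)
print('rwall front',P(728,412,.165),'lwall back',P(53,65,.165),'rwall back',P(705,45,.165))
print('pullL top',P(335,520,.158),P(318,540,.105),'pullR',P(585,508,.158),P(565,525,.105))
print('bolt top',P(448,475,.150),'tray top',P(390,362,.150),P(357,406,.07))
print('Lfree',P(392,440,.16),'Lhinge',P(82,438,.16),'R',P(398,428,.16),P(706,414,.16))
q=lambda u,v:onz(c,*crop(u,v,(195,160),6),.04)
for h in [(418,115),(122,262),(310,433)]: print('hub',q(*h).round(4))
for a,b in [((390,112),(447,124)),((92,272),(151,252)),((282,446),(339,421))]:
  e=q(*b)-q(*a);print(np.degrees(np.arctan2(e[1],e[0]))+90)
E
```

```text
[0.8419 0.0759 0.165 ]
[ 0.8569 -0.2548  0.165 ]
[0.6854 0.0713 0.165 ]
[ 0.7001 -0.2625  0.165 ]
cam [0.41030123 0.10894215 1.45315851]
0.33415525247502176 0.33101692114163983
yaw 0.043922399453463434 0.045373498451217964
rwall front [ 0.64949171 -0.27483453  0.165     ] lwall back [0.83164467 0.08758715 0.165     ] rwall back [ 0.84986613 -0.26388273  0.165     ]
pullL top [ 0.58801444 -0.06773409  0.158     ] [ 0.58389577 -0.06563163  0.105     ] pullR [ 0.5973619  -0.20065825  0.158     ] [ 0.59526697 -0.20225081  0.105     ]
bolt top [ 0.61482008 -0.12926244  0.15      ] tray top [ 0.6758     -0.09781703  0.15      ] [ 0.66614045 -0.09180547  0.07      ]
Lfree [ 0.6314935  -0.09753402  0.16      ] Lhinge [0.62895845 0.06796648 0.16      ] R [ 0.63805112 -0.10069964  0.16      ] [ 0.64909579 -0.26464054  0.16      ]
hub [0.5959 0.2718 0.04  ]
hub [0.5214 0.4114 0.04  ]
hub [0.4414 0.3181 0.04  ]
-10.692869117956178
20.23317113680106
25.01311819906236
```

Locker yaw is about 0.045, with the front centre near (0.643, -0.098). I'll move over the left pull first, then turn the wrist.

```bash
python3 -m handwheel '[{"travel":[0.2,-0.12,0],"dr":[0,0,0]},{"travel":[0.2,-0.12,0],"dr":[0,0,0]},{"travel":[0.2,-0.12,0],"dr":[0,0,0]},{"travel":[0.2,-0.12,0],"dr":[0,0,0]},{"travel":[0.2,-0.12,0],"dr":[0,0,0]},{"travel":[0.2,-0.12,0],"dr":[0,0,0]},{"travel":[0.2,-0.12,0],"dr":[0,0,0]},{"travel":[0.2,-0.12,0],"dr":[0,0,0]},{"travel":[0.2,-0.12,0],"dr":[0,0,0]},{"travel":[0.2,-0.12,0],"dr":[0,0,0]},{"travel":[0.2,-0.12,0],"dr":[0,0,0]},{"travel":[0.2,-0.12,0],"dr":[0,0,0]},{"travel":[0.2,-0.12,0],"dr":[0,0,0]},{"travel":[0.2,-0.12,0],"dr":[0,0,0]},{"travel":[0.2,-0.12,0],"dr":[0,0,0]}]' 0.2
python3 -m handwheel '[{"travel":[0,0,0],"dr":[0,0,-0.235]},{"travel":[0,0,0],"dr":[0,0,-0.235]},{"travel":[0,0,0],"dr":[0,0,-0.235]},{"travel":[0,0,0],"dr":[0,0,-0.235]},{"travel":[0,0,0],"dr":[0,0,-0.235]},{"travel":[0,0,0],"dr":[0,0,-0.235]},{"travel":[0,0,0],"dr":[0,0,-0.235]},{"travel":[0,0,0],"dr":[0,0,-0.235]},{"travel":[0,0,0],"dr":[0,0,-0.235]},{"travel":[0,0,0],"dr":[0,0,-0.235]},{"travel":[0,0,0],"dr":[0,0,-0.235]},{"travel":[0,0,0],"dr":[0,0,-0.235]},{"travel":[0,0,0],"dr":[0,0,-0.235]},{"travel":[0,0,0],"dr":[0,0,-0.235]},{"travel":[0,0,0],"dr":[0,0,-0.235]},{"travel":[0,0,0],"dr":[0,0,-0.235]},{"travel":[0,0,0],"dr":[0,0,-0.235]},{"travel":[0,0,0],"dr":[0,0,-0.235]},{"travel":[0,0,0],"dr":[0,0,-0.235]},{"travel":[0,0,0],"dr":[0,0,-0.235]}]'
cat >> h.py <<'E'
def st():
    p,r,o=pose();m=r.as_matrix();print('t%.2f'%o['time_s'],'p',p.round(4),'tx %.1f'%np.degrees(np.arctan2(m[1,0],m[0,0])),'tilt',m[:2,2].round(3),'F',np.round(o['wrist_force'],1),'op %.3f'%o['opening'],'q5 %.2f q6 %.2f'%(o['q'][4],o['q'][5]))
def togo(x,y,z,ang=None):
    "shift in tool units (1=150mm) and turn about tool z (1=30deg)"
    p,r,o=pose();m=r.as_matrix();d=r.inv().apply(np.array([x,y,z])-p)/.15
    s='go %s n>=%d'%(d.round(3),np.ceil(np.linalg.norm(d)*.15/.0417))
    if ang is not None:
        a=np.degrees(np.arctan2(m[1,0],m[0,0])); e=(ang-a+180)%360-180; s+=' dz %.3f (%.1f deg)'%(-e/30,e)
    print(s)
E
python3 - <<'E'
from h import *
st();snap('wrist','w1.png'); togo(.588,-.068,.24,180)
E
```

```text
time_s: 1.4
eef_pos: [0.5409, -0.0942, 0.227]
eef_rot: [-0.002, 0.982, 0.189, -0.001]
wrist_force: [0.3, -0.7, 1.1]
opening: 0.599
time_s: 3.07
eef_pos: [0.5404, -0.0824, 0.2192]
eef_rot: [-0.008, 0.128, 0.992, 0.004]
wrist_force: [0.0, 0.5, 0.4]
opening: 0.597
t3.07 p [ 0.5404 -0.0824  0.2192] tx 165.2 tilt [-0.016  0.011] F [0.  0.5 0.4] op 0.597 q5 1.34 q6 -1.69
go [-0.282  0.172 -0.143] n>=2 dz -0.478 (14.3 deg)
```

View pics/w1.png

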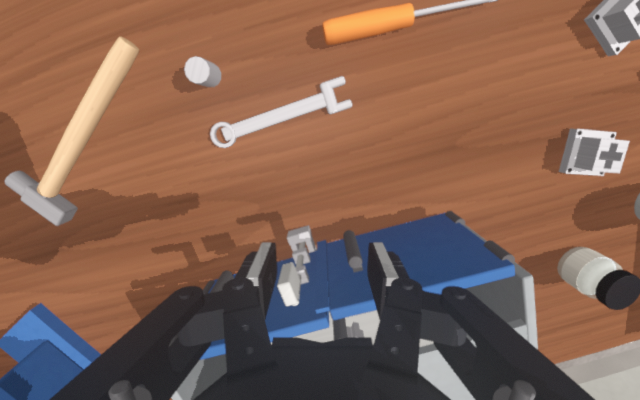

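Wrist view 1: the left post's top is at about (357,266) and the bolt tab at about (290,283). The left door's top edge runs from (332,312) to (513,270).

```bash
python3 - <<'E'
from h import *
c=viewer.get_calibration('wrist')
print('post',onz(c,356,266,.158),'foot',onz(c,349,236,.105),'tab',onz(c,289,285,.150))
a,b=onz(c,331,311,.16),onz(c,513,271,.16);print('door',a,b,np.degrees(np.arctan2(*(b-a)[[1,0]]))-90)
b=onz(c,456,217,.022);print(b)
x,y=.587,-.068
togo(x,y,.20,178.5)
m=pose()[1].as_matrix();t=m.T@np.cross(m[:,2],[0,0,-1]);print('tilt fix',t/np.radians(30))
E
```

```text
post [ 0.58953575 -0.06607452  0.158     ] foot [ 0.58599045 -0.06582459  0.105     ] tab [ 0.59787089 -0.12713656  0.15      ]
door [ 0.62604148 -0.09642299  0.16      ] [0.62836711 0.06252764 0.16      ] -0.8382422311680102
[0.63357276 0.07679928 0.022     ]
go [-0.28   0.169  0.124] n>=2 dz -0.428 (12.8 deg)
tilt fix [ 1.22998115e-02 -3.43782677e-02 -1.65958011e-20]
```

```bash
python3 -m handwheel '[{"travel":[-0.1,0.06,0],"dr":[0.006,-0.017,-0.21]},{"travel":[-0.1,0.06,0],"dr":[0.006,-0.017,-0.21]},{"travel":[-0.09,0.05,0],"dr":[0,0,0]},{"travel":[0,0,0],"dr":[0,0,0]}]' 0.2
python3 - <<'E'
from h import *
st();togo(.5885,-.067,.118,179)
m=pose()[1].as_matrix();t=m.T@np.cross(m[:,2],[0,0,-1]);print('tilt fix',t/np.radians(30))
E
```

```text
time_s: 3.45
eef_pos: [0.5874, -0.0632, 0.2179]
eef_rot: [-0.0, 0.016, 1.0, 0.001]
wrist_force: [-0.3, -0.0, 0.6]
opening: 0.602
t3.45 p [ 0.5874 -0.0632  0.2179] tx 178.2 tilt [-0.     0.002] F [-0.3 -0.   0.6] op 0.602 q5 1.34 q6 -1.85
go [-0.008 -0.027  0.666] n>=3 dz -0.026 (0.8 deg)
tilt fix [ 3.99426139e-03 -6.24341031e-04  5.95324869e-23]
```

```bash
python3 -m handwheel '[{"travel":[-0.008,-0.027,0.16],"dr":[0,0,-0.02]},{"travel":[0,0,0.16],"dr":[0,0,0]},{"travel":[0,0,0.16],"dr":[0,0,0]},{"travel":[0,0,0.16],"dr":[0,0,0]},{"travel":[0,0,0.02],"dr":[0,0,0]}]' 
python3 -m handwheel '[{"travel":[0,0,0],"dr":[0,0,0]},{"travel":[0,0,0],"dr":[0,0,0]},{"travel":[0,0,0],"dr":[0,0,0]},{"travel":[0,0,0],"dr":[0,0,0]},{"travel":[0,0,0],"dr":[0,0,0]},{"travel":[0,0,0],"dr":[0,0,0]}]' -1
python3 - <<'E'
from h import *
st()
E
```

```text
time_s: 3.87
eef_pos: [0.5889, -0.068, 0.1176]
eef_rot: [0.002, 0.016, 1.0, -0.0]
wrist_force: [-1.2, -0.4, -0.9]
opening: 0.6
time_s: 4.37
eef_pos: [0.5873, -0.0655, 0.1179]
eef_rot: [0.0, 0.019, 1.0, 0.002]
wrist_force: [1.8, -1.4, -9.9]
opening: 0.123
t4.37 p [ 0.5873 -0.0655  0.1179] tx 177.9 tilt [0.001 0.005] F [ 1.8 -1.4 -9.9] op 0.123 q5 1.15 q6 -1.85
```

```bash
python3 -m handwheel '[{"travel":[0.104,0.04,0],"dr":[0,0,0.229]},{"travel":[0.104,0.04,0],"dr":[0,0,0.229]},{"travel":[0.104,0.04,0],"dr":[0,0,0.229]},{"travel":[0.104,0.04,0],"dr":[0,0,0.229]},{"travel":[0.104,0.04,0],"dr":[0,0,0.229]}]' 
cat >> h.py <<'E'
def circ(h,r0,a0):
    "door polar report: tool grip around hinge"
    p=pose()[0];d=p[:2]-np.array(h);print('r %.4f (r0 %.4f) turned %.1f deg'%(np.hypot(*d),r0,np.degrees((np.arctan2(d[1],d[0])-a0+np.pi)%(2*np.pi)-np.pi)))
E
python3 - <<'E'
from h import *
st();circ((.630,.067),.139,np.arctan2(-.1325,-.043))
E
```

```text
time_s: 4.78
eef_pos: [0.5203, -0.0187, 0.1179]
eef_rot: [0.001, 0.324, 0.946, 0.0]
wrist_force: [5.2, 0.5, -12.2]
opening: 0.123
t4.78 p [ 0.5203 -0.0187  0.1179] tx 142.2 tilt [0.001 0.   ] F [  5.2   0.5 -12.2] op 0.123 q5 1.11 q6 -1.18
r 0.1392 (r0 0.1390) turned -34.0 deg
```

```bash
python3 -m handwheel '[{"travel":[0.104,0.04,0],"dr":[0,0,0.229]},{"travel":[0.104,0.04,0],"dr":[0,0,0.229]},{"travel":[0.104,0.04,0],"dr":[0,0,0.229]},{"travel":[0.104,0.04,0],"dr":[0,0,0.229]},{"travel":[0.104,0.04,0],"dr":[0,0,0.229]},{"travel":[0.104,0.04,0],"dr":[0,0,0.229]},{"travel":[0.104,0.04,0],"dr":[0,0,0.229]},{"travel":[0.104,0.04,0],"dr":[0,0,0.229]},{"travel":[0.104,0.04,0],"dr":[0,0,0.229]},{"travel":[0.052,0.02,0],"dr":[0,0,0.115]}]' 
python3 - <<'E'
from h import *
st();circ((.630,.067),.139,np.arctan2(-.1325,-.043))
E
```

```text
time_s: 5.62
eef_pos: [0.511, 0.1347, 0.1179]
eef_rot: [0.001, 0.798, 0.602, -0.003]
wrist_force: [1.4, -2.0, -9.2]
opening: 0.118
t5.62 p [0.511  0.1347 0.1179] tx 74.0 tilt [-0.003 -0.004] F [ 1.4 -2.  -9.2] op 0.118 q5 1.11 q6 0.32
r 0.1369 (r0 0.1390) turned -101.7 deg
```

```bash
python3 -m handwheel '[{"travel":[0,0,0],"dr":[0,0,0]},{"travel":[0,0,0],"dr":[0,0,0]},{"travel":[0,0,0],"dr":[0,0,0]},{"travel":[0,0,-0.2],"dr":[0,0,0]},{"travel":[0,0,-0.2],"dr":[0,0,0]},{"travel":[0,0,-0.2],"dr":[0,0,0]},{"travel":[0,0,-0.1],"dr":[0,0,0]},{"travel":[0,0,0],"dr":[0,0,0.235]},{"travel":[0,0,0],"dr":[0,0,0.235]},{"travel":[0,0,0],"dr":[0,0,0.235]},{"travel":[0,0,0],"dr":[0,0,0.235]},{"travel":[0,0,0],"dr":[0,0,0.235]},{"travel":[0,0,0],"dr":[0,0,0.235]},{"travel":[0,0,0],"dr":[0,0,0.235]},{"travel":[0,0,0],"dr":[0,0,0.235]},{"travel":[0,0,0],"dr":[0,0,0.235]},{"travel":[0,0,0],"dr":[0,0,0.235]}]' 0.2
python3 - <<'E'
from h import *
st();togo(.60,-.129,.225,2.6)
E
```

```text
time_s: 7.03
eef_pos: [0.5183, 0.1257, 0.2498]
eef_rot: [0.003, 1.0, 0.025, 0.015]
wrist_force: [-0.8, -0.2, -0.4]
opening: 0.599
t7.03 p [0.5183 0.1257 0.2498] tx 2.9 tilt [ 0.031 -0.005] F [-0.8 -0.2 -0.4] op 0.599 q5 1.35 q6 1.54
go [0.454 1.722 0.19 ] n>=7 dz 0.010 (-0.3 deg)
```

```bash
python3 -m handwheel '[{"travel":[0.057,0.215,0.02],"dr":[0.012,-0.059,0]},{"travel":[0.057,0.215,0.02],"dr":[0,0,0]},{"travel":[0.057,0.215,0.02],"dr":[0,0,0]},{"travel":[0.057,0.215,0.02],"dr":[0,0,0]},{"travel":[0.057,0.215,0.02],"dr":[0,0,0]},{"travel":[0.057,0.215,0.02],"dr":[0,0,0]},{"travel":[0.057,0.215,0.02],"dr":[0,0,0]},{"travel":[0.057,0.215,0.02],"dr":[0,0,0]},{"travel":[0,0,0],"dr":[0,0,0]}]' 0.2
cat >> h.py <<'E'
_t=togo
def togo(*a):
    _t(*a); m=pose()[1].as_matrix();t=m.T@np.cross(m[:,2],[0,0,-1]);print('  tilt fix',(t/np.radians(30)).round(3))
E
python3 - <<'E'
from h import *
st();snap('wrist','w2.png');togo(.606,-.129,.12,2.6)
c=viewer.get_calibration('wrist');
for x,y,z in [(.6063,-.1292,.15),(.597,-.2005,.158),(.643,-.098,.165)]:print(proj(c,[x,y,z]))
E
```

```text
time_s: 7.78
eef_pos: [0.6029, -0.1458, 0.2386]
eef_rot: [0.003, 1.0, 0.027, 0.009]
wrist_force: [-1.0, 0.9, -0.2]
opening: 0.601
t7.78 p [ 0.6029 -0.1458  0.2386] tx 3.2 tilt [ 0.019 -0.005] F [-1.   0.9 -0.2] op 0.601 q5 1.37 q6 1.08
go [ 0.015 -0.099  0.793] n>=3 dz 0.019 (-0.6 deg)
  tilt fix [ 0.008 -0.035  0.   ]
[304.39019822 201.40222386]
[386.41586436 218.64917024]
[265.19581465 160.06528134]
```

View pics/w2.png

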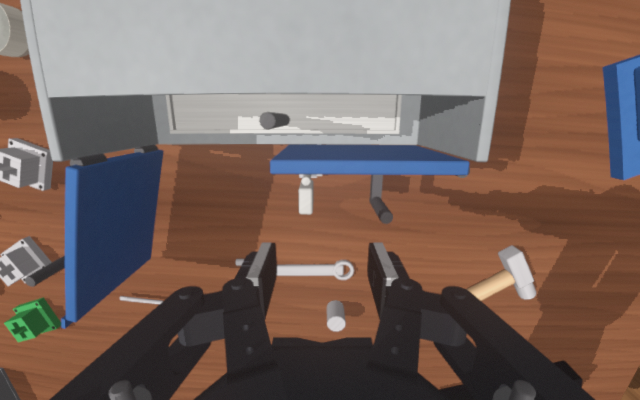

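Wrist view 2: left door open at left. The tab's top is centred at (306,200), within a millimetre or two of the predicted (304,201), and the right post's top is at (384,216). I'll descend on the tab.

```bash
python3 -m handwheel '[{"travel":[0.015,-0.095,0],"dr":[0.008,-0.035,0.019]},{"travel":[0,0,0],"dr":[0,0,0]},{"travel":[0,0,0.2],"dr":[0,0,0]},{"travel":[0,0,0.2],"dr":[0,0,0]},{"travel":[0,0,0.2],"dr":[0,0,0]}]' 0
python3 - <<'E'
from h import *
st();togo(.6063,-.130,.119,2.6)
E
```

```text
time_s: 8.25
eef_pos: [0.6093, -0.1323, 0.1603]
eef_rot: [0.004, 1.0, 0.025, 0.011]
wrist_force: [0.5, -0.4, 0.6]
opening: 0.499
t8.25 p [ 0.6093 -0.1323  0.1603] tx 2.8 tilt [ 0.022 -0.008] F [ 0.5 -0.4  0.6] op 0.499 q5 1.22 q6 1.12
go [-0.025 -0.019  0.275] n>=1 dz 0.008 (-0.2 deg)
  tilt fix [ 0.018 -0.04   0.   ]
```

```bash
python3 -m handwheel '[{"travel":[-0.02,-0.019,0.09],"dr":[0.018,-0.04,0]},{"travel":[0,0,0.09],"dr":[0,0,0]},{"travel":[0,0,0.09],"dr":[0,0,0]},{"travel":[0,0,0],"dr":[0,0,0]}]' 0
python3 -m handwheel '[{"travel":[0,0,0],"dr":[0,0,0]},{"travel":[0,0,0],"dr":[0,0,0]},{"travel":[0,0,0],"dr":[0,0,0]},{"travel":[0,0,0],"dr":[0,0,0]},{"travel":[0,0,0],"dr":[0,0,0]},{"travel":[0,0,0],"dr":[0,0,0]}]' -1
python3 - <<'E'
from h import *
st();togo(.6063,-.130,.119,2.6)
E
```

```text
time_s: 8.58
eef_pos: [0.6016, -0.126, 0.114]
eef_rot: [-0.002, 1.0, 0.028, -0.005]
wrist_force: [-0.4, 1.6, -0.8]
opening: 0.499
time_s: 9.08
eef_pos: [0.6018, -0.1318, 0.1185]
eef_rot: [0.002, 1.0, 0.028, -0.005]
wrist_force: [-1.2, -0.9, -3.0]
opening: 0.133
t9.08 p [ 0.6018 -0.1318  0.1185] tx 3.2 tilt [-0.009 -0.005] F [-1.2 -0.9 -3. ] op 0.133 q5 1.17 q6 1.12
go [ 0.031 -0.01  -0.004] n>=1 dz 0.019 (-0.6 deg)
  tilt fix [ 0.008  0.018 -0.   ]
```

```bash
python3 -m handwheel '[{"travel":[0,0,-0.065],"dr":[0,0,0]},{"travel":[0,0,-0.065],"dr":[0,0,0]},{"travel":[0,0,-0.05],"dr":[0,0,0]},{"travel":[0,0,0],"dr":[0,0,0]}]'
python3 - <<'E'
from h import *
st()
E
```

```text
time_s: 9.42
eef_pos: [0.6008, -0.132, 0.1454]
eef_rot: [0.003, 1.0, 0.028, -0.006]
wrist_force: [3.0, -3.7, -22.6]
opening: 0.127
t9.42 p [ 0.6008 -0.132   0.1454] tx 3.2 tilt [-0.012 -0.006] F [  3.   -3.7 -22.6] op 0.127 q5 1.22 q6 1.11
```

```bash
python3 -m handwheel '[{"travel":[0,0,0],"dr":[0,0,0]},{"travel":[0,0,0],"dr":[0,0,0]},{"travel":[0,0,0],"dr":[0,0,0]},{"travel":[0,0,-0.2],"dr":[0,0,0]},{"travel":[0,0,-0.2],"dr":[0,0,0]},{"travel":[0,0,-0.15],"dr":[0,0,0]},{"travel":[0,0.2,0],"dr":[0,0,0]},{"travel":[0,0.2,0],"dr":[0,0,0]},{"travel":[0,0,0],"dr":[0,0,0]}]' 0
python3 - <<'E'
from h import *
st();togo(.598,-.199,.118,2.6)
snap('wrist','w3.png');c=viewer.get_calibration('wrist')
m=cv2.imread('pics/w3.png')
cv2.imwrite('pics/w3c.png',cv2.resize(m[100:300,180:480],None,fx=2.6,fy=2.6))
print(proj(c,[.6063,-.1297,.150]),proj(c,[.6063,-.1297,.178]),proj(c,[.598,-.199,.158]))
E
```

```text
time_s: 10.17
eef_pos: [0.6105, -0.1913, 0.2454]
eef_rot: [0.007, 0.999, 0.032, 0.002]
wrist_force: [-1.0, -0.1, 0.0]
opening: 0.503
t10.17 p [ 0.6105 -0.1913  0.2454] tx 3.7 tilt [ 0.004 -0.013] F [-1.  -0.1  0. ] op 0.503 q5 1.40 q6 1.02
go [-0.089  0.035  0.849] n>=4 dz 0.035 (-1.1 deg)
  tilt fix [ 0.026 -0.006 -0.   ]
[253.29780663 203.43914616] [245.57009817 214.31000626] [330.07297185 219.60789449]
```

View pics/w3c.png

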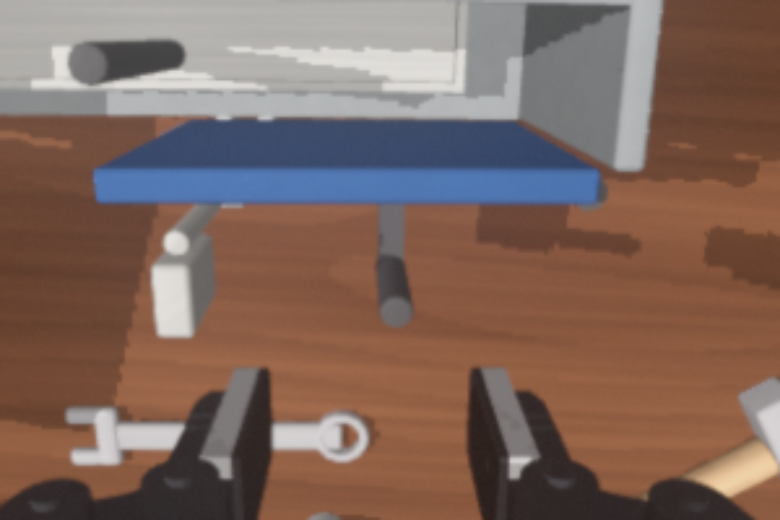

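Wrist view 3 shows the tab's top at (247,215), matching the raised prediction, so the bolt is up about 27 mm. The right post is at (333,220). Next I grip the right post.

```bash
python3 -m handwheel '[{"travel":[-0.085,0.04,0],"dr":[0.026,-0.006,0.035]},{"travel":[0,0,0],"dr":[0,0,0]},{"travel":[0,0,0.2],"dr":[0,0,0]},{"travel":[0,0,0.2],"dr":[0,0,0]},{"travel":[0,0,0.2],"dr":[0,0,0]}]' 0
python3 - <<'E'
from h import *
st();togo(.598,-.2005,.118,2.6)
E
```

```text
time_s: 10.63
eef_pos: [0.606, -0.1958, 0.1668]
eef_rot: [0.004, 1.0, 0.023, 0.011]
wrist_force: [-0.0, 0.6, 0.7]
opening: 0.501
t10.63 p [ 0.606  -0.1958  0.1668] tx 2.7 tilt [ 0.022 -0.007] F [-0.   0.6  0.7] op 0.501 q5 1.24 q6 1.02
go [-0.062  0.026  0.324] n>=2 dz 0.003 (-0.1 deg)
  tilt fix [ 0.016 -0.041 -0.   ]
```

```bash
python3 -m handwheel '[{"travel":[-0.05,0.026,0.1],"dr":[0.016,-0.041,0]},{"travel":[0,0,0.11],"dr":[0,0,0]},{"travel":[0,0,0.11],"dr":[0,0,0]},{"travel":[0,0,0],"dr":[0,0,0]}]' 0
python3 -m handwheel '[{"travel":[0,0,0],"dr":[0,0,0]},{"travel":[0,0,0],"dr":[0,0,0]},{"travel":[0,0,0],"dr":[0,0,0]},{"travel":[0,0,0],"dr":[0,0,0]},{"travel":[0,0,0],"dr":[0,0,0]},{"travel":[0,0,0],"dr":[0,0,0]}]' -1
python3 - <<'E'
from h import *
st();togo(.598,-.2005,.118,2.6)
E
```

```text
time_s: 10.97
eef_pos: [0.5957, -0.196, 0.1115]
eef_rot: [-0.003, 1.0, 0.025, -0.005]
wrist_force: [-0.5, -1.7, -0.9]
opening: 0.499
time_s: 11.47
eef_pos: [0.5955, -0.2025, 0.1121]
eef_rot: [0.002, 1.0, 0.025, -0.006]
wrist_force: [1.9, -3.0, -7.0]
opening: 0.124
t11.47 p [ 0.5955 -0.2025  0.1121] tx 2.9 tilt [-0.013 -0.005] F [ 1.9 -3.  -7. ] op 0.124 q5 1.17 q6 1.01
go [ 0.017 -0.012 -0.039] n>=1 dz 0.010 (-0.3 deg)
  tilt fix [ 0.009  0.025 -0.   ]
```

```bash
python3 -m handwheel '[{"travel":[-0.05,0.038,0],"dr":[0,0,-0.229]},{"travel":[-0.05,0.038,0],"dr":[0,0,-0.229]},{"travel":[-0.05,0.038,0],"dr":[0,0,-0.229]},{"travel":[-0.05,0.038,0],"dr":[0,0,-0.229]},{"travel":[-0.05,0.038,0],"dr":[0,0,-0.229]},{"travel":[-0.05,0.038,0],"dr":[0,0,-0.229]}]' 
python3 - <<'E'
from h import *
st();circ((.6444,-.2626),.0785,np.arctan2(.0619,-.0469))
E
```

```text
time_s: 11.97
eef_pos: [0.5674, -0.2479, 0.1121]
eef_rot: [0.001, 0.922, 0.388, -0.005]
wrist_force: [3.0, -2.6, -9.7]
opening: 0.121
t11.97 p [ 0.5674 -0.2479  0.1121] tx 45.6 tilt [-0.009 -0.006] F [ 3.  -2.6 -9.7] op 0.121 q5 1.16 q6 0.18
r 0.0784 (r0 0.0785) turned 42.0 deg
```

```bash
python3 -m handwheel '[{"travel":[-0.05,0.038,0],"dr":[0,0,-0.229]},{"travel":[-0.05,0.038,0],"dr":[0,0,-0.229]},{"travel":[-0.05,0.038,0],"dr":[0,0,-0.229]},{"travel":[-0.05,0.038,0],"dr":[0,0,-0.229]},{"travel":[-0.05,0.038,0],"dr":[0,0,-0.229]},{"travel":[-0.05,0.038,0],"dr":[0,0,-0.229]},{"travel":[-0.05,0.038,0],"dr":[0,0,-0.229]},{"travel":[-0.05,0.038,0],"dr":[0,0,-0.229]},{"travel":[-0.05,0.038,0],"dr":[0,0,-0.229]}]' 
python3 - <<'E'
from h import *
st();circ((.6444,-.2626),.0785,np.arctan2(.0619,-.0469))
E
```

```text
time_s: 12.72
eef_pos: [0.596, -0.3275, 0.1121]
eef_rot: [-0.001, 0.573, 0.819, -0.007]
wrist_force: [1.3, -1.6, -7.0]
opening: 0.12
t12.72 p [ 0.596  -0.3275  0.1121] tx 110.1 tilt [-0.01  -0.009] F [ 1.3 -1.6 -7. ] op 0.120 q5 1.21 q6 -1.02
r 0.0809 (r0 0.0785) turned 106.1 deg
```

```bash
python3 -m handwheel '[{"travel":[0,0,0],"dr":[0,0,0]},{"travel":[0,0,0],"dr":[0,0,0]},{"travel":[0,0,0],"dr":[0,0,0]},{"travel":[0,0,-0.2],"dr":[0,0,0]},{"travel":[0,0,-0.2],"dr":[0,0,0]},{"travel":[0,0,-0.2],"dr":[0,0,0]},{"travel":[0,0,-0.15],"dr":[0,0,0]}]' 0.2
python3 -m handwheel '[{"travel":[0,0,0],"dr":[0,0,0.237]},{"travel":[0,0,0],"dr":[0,0,0.237]},{"travel":[0,0,0],"dr":[0,0,0.237]},{"travel":[0,0,0],"dr":[0,0,0.237]},{"travel":[0,0,0],"dr":[0,0,0.237]},{"travel":[0,0,0],"dr":[0,0,0.237]},{"travel":[0,0,0],"dr":[0,0,0.237]},{"travel":[0,0,0],"dr":[0,0,0.237]},{"travel":[0,0,0],"dr":[0,0,0.237]},{"travel":[0,0,0],"dr":[0,0,0.237]},{"travel":[0,0,0],"dr":[0,0,0.237]},{"travel":[0,0,0],"dr":[0,0,0.237]},{"travel":[0,0,0],"dr":[0,0,0.237]},{"travel":[0,0,0],"dr":[0,0,0.237]},{"travel":[0,0,0],"dr":[0,0,0.237]}]' -0.1
python3 - <<'E'
from h import *
st();togo(.67,-.0966,.22,2.6)
E
```

```text
time_s: 13.3
eef_pos: [0.5949, -0.3213, 0.2255]
eef_rot: [-0.007, 0.577, 0.817, -0.006]
wrist_force: [0.6, -0.0, 0.3]
opening: 0.598
time_s: 14.55
eef_pos: [0.5977, -0.3114, 0.2529]
eef_rot: [0.008, 1.0, 0.016, 0.002]
wrist_force: [-0.1, -0.0, -0.2]
opening: 0.451
t14.55 p [ 0.5977 -0.3114  0.2529] tx 1.8 tilt [ 0.003 -0.016] F [-0.1 -0.  -0.2] op 0.451 q5 1.43 q6 0.89
go [ 0.526 -1.42   0.197] n>=6 dz -0.027 (0.8 deg)
  tilt fix [ 0.031 -0.005  0.   ]
```

```bash
python3 -m handwheel '[{"travel":[0.075,-0.205,0],"dr":[0.03,-0.005,-0.027]},{"travel":[0.075,-0.205,0],"dr":[0,0,0]},{"travel":[0.075,-0.205,0.02],"dr":[0,0,0]},{"travel":[0.075,-0.205,0.02],"dr":[0,0,0]},{"travel":[0.075,-0.205,0.02],"dr":[0,0,0]},{"travel":[0.075,-0.205,0.02],"dr":[0,0,0]},{"travel":[0.075,-0.205,0.02],"dr":[0,0,0]},{"travel":[0,0,0],"dr":[0,0,0]}]' -0.1
python3 - <<'E'
from h import *
st();snap('wrist','w4.png');togo(.6728,-.0966,.116,2.6)
c=viewer.get_calibration('wrist');print(proj(c,[.6728,-.0966,.15]))
E
```

```text
time_s: 15.22
eef_pos: [0.6702, -0.0824, 0.2448]
eef_rot: [0.001, 1.0, 0.007, 0.003]
wrist_force: [-0.1, 0.1, -0.9]
opening: 0.444
t15.22 p [ 0.6702 -0.0824  0.2448] tx 0.8 tilt [ 0.006 -0.003] F [-0.1  0.1 -0.9] op 0.444 q5 1.43 q6 1.26
go [0.013 0.076 0.863] n>=4 dz -0.060 (1.8 deg)
  tilt fix [ 0.009 -0.012 -0.   ]
[333.93056766 200.17035688]
```

View pics/w4.png

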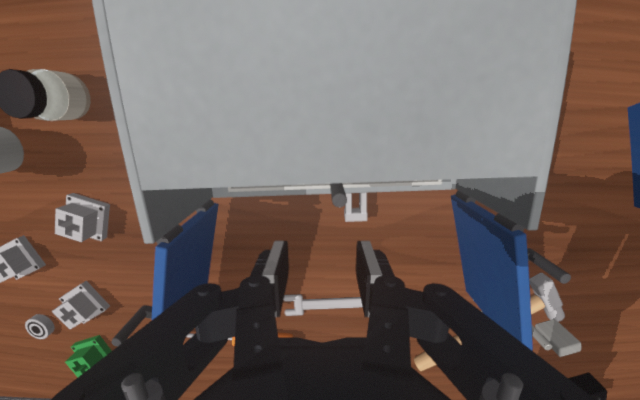

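Wrist view 4: both doors stand wide open and the tray post's top is at (340,202).

```bash
python3 -m handwheel '[{"travel":[0.005,0.1,0],"dr":[0.009,-0.012,-0.06]},{"travel":[0,0,0],"dr":[0,0,0]},{"travel":[0,0,0.2],"dr":[0,0,0]},{"travel":[0,0,0.2],"dr":[0,0,0]},{"travel":[0,0,0.2],"dr":[0,0,0]}]' -0.1
python3 - <<'E'
from h import *
st();togo(.672,-.1005,.116,2.6)
E
```

```text
time_s: 15.68
eef_pos: [0.6759, -0.1019, 0.1673]
eef_rot: [0.004, 1.0, 0.019, 0.01]
wrist_force: [0.7, 0.5, -1.0]
opening: 0.45
t15.68 p [ 0.6759 -0.1019  0.1673] tx 2.2 tilt [ 0.02  -0.008] F [ 0.7  0.5 -1. ] op 0.450 q5 1.28 q6 1.21
go [-0.032 -0.013  0.341] n>=2 dz -0.015 (0.4 deg)
  tilt fix [ 0.016 -0.038 -0.   ]
```

```bash
python3 -m handwheel '[{"travel":[-0.02,0,0.1],"dr":[0.01,-0.03,0]},{"travel":[0,0,0.11],"dr":[0,0,0]},{"travel":[0,0,0.11],"dr":[0,0,0]},{"travel":[0,0,0],"dr":[0,0,0]}]' -0.1
python3 -m handwheel '[{"travel":[0,0,0],"dr":[0,0,0]},{"travel":[0,0,0],"dr":[0,0,0]},{"travel":[0,0,0],"dr":[0,0,0]},{"travel":[0,0,0],"dr":[0,0,0]},{"travel":[0,0,0],"dr":[0,0,0]},{"travel":[0,0,0],"dr":[0,0,0]}]' -1
python3 - <<'E'
from h import *
st();togo(.672-.16,-.1005-.16*.045,.116,2.6)
E
```

```text
time_s: 16.02
eef_pos: [0.6673, -0.1034, 0.112]
eef_rot: [-0.0, 1.0, 0.013, -0.004]
wrist_force: [-0.3, 0.6, -0.2]
opening: 0.449
time_s: 16.52
eef_pos: [0.6666, -0.0981, 0.1128]
eef_rot: [-0.005, 1.0, 0.012, -0.005]
wrist_force: [2.3, 1.1, -9.6]
opening: 0.147
t16.52 p [ 0.6666 -0.0981  0.1128] tx 1.3 tilt [-0.011  0.01 ] F [ 2.3  1.1 -9.6] op 0.147 q5 1.22 q6 1.22
go [-1.032  0.04  -0.011] n>=4 dz -0.042 (1.3 deg)
  tilt fix [-0.019  0.02   0.   ]
```

```bash
python3 -m handwheel '[{"travel":[-0.1,0.003,0],"dr":[0,0,0]},{"travel":[-0.15,0.003,0],"dr":[0,0,0]},{"travel":[-0.15,0.003,0],"dr":[0,0,0]},{"travel":[-0.15,0.003,0],"dr":[0,0,0]},{"travel":[-0.15,0.003,0],"dr":[0,0,0]},{"travel":[-0.15,0.003,0],"dr":[0,0,0]},{"travel":[-0.15,0.003,0],"dr":[0,0,0]},{"travel":[-0.06,0.003,0],"dr":[0,0,0]},{"travel":[0,0,0],"dr":[0,0,0]}]' -1
python3 - <<'E'
from h import *
st()
E
```

```text
time_s: 17.27
eef_pos: [0.507, -0.1061, 0.1127]
eef_rot: [-0.005, 1.0, 0.009, 0.003]
wrist_force: [13.2, 2.4, -23.7]
opening: 0.148
t17.27 p [ 0.507  -0.1061  0.1127] tx 1.1 tilt [0.005 0.009] F [ 13.2   2.4 -23.7] op 0.148 q5 1.09 q6 1.10
```

```bash
python3 -m handwheel '[{"travel":[0.01,0,0],"dr":[0,0,0]},{"travel":[0,0,0],"dr":[0,0,0]},{"travel":[0,0,0],"dr":[0,0,0]},{"travel":[0,0,-0.2],"dr":[0,0,0]},{"travel":[0,0,-0.2],"dr":[0,0,0]},{"travel":[0,0,-0.2],"dr":[0,0,0]},{"travel":[0,0,-0.15],"dr":[0,0,0]},{"travel":[0.15,0,0],"dr":[0,0,0]},{"travel":[0.15,0,0],"dr":[0,0,0]},{"travel":[0,0,0],"dr":[0,0,0]},{"travel":[0,0,0],"dr":[0,0,0]}]' 0
python3 - <<'E'
from h import *
st();snap('wrist','w5.png');snap('top','t5.png')
c=viewer.get_calibration('wrist')
d=viewer.get_calibration('top')
post=np.array([.507,-.1061]);
for k in (88,0,-88):
    s=post+.085*np.array([.999,.045])+k/1000*np.array([-.045,.999]);print(s,proj(c,[*s,.076]),proj(d,[*s,.076]))
m=cv2.imread('pics/w5.png');cv2.imwrite('pics/w5c.png',cv2.resize(m[60:360,160:520],None,fx=2,fy=2,interpolation=cv2.INTER_CUBIC))
m=cv2.imread('pics/t5.png');cv2.imwrite('pics/t5c.png',cv2.resize(m[130:250,190:370],None,fx=4,fy=4,interpolation=cv2.INTER_CUBIC))
E
```

```text
time_s: 18.18
eef_pos: [0.5609, -0.1106, 0.2465]
eef_rot: [-0.0, 1.0, 0.008, 0.012]
wrist_force: [0.2, 0.3, 0.4]
opening: 0.502
t18.18 p [ 0.5609 -0.1106  0.2465] tx 0.9 tilt [0.024 0.001] F [0.2 0.3 0.4] op 0.502 q5 1.36 q6 1.15
[ 0.587955 -0.014363] [236.67768962 160.5865957 ] [363.76301187 182.06238913]
[ 0.591915 -0.102275] [314.39967903 157.99313281] [394.83631975 181.3517529 ]
[ 0.595875 -0.190187] [392.6983415  155.70967874] [425.95418995 180.63768097]
```

View pics/w5.png

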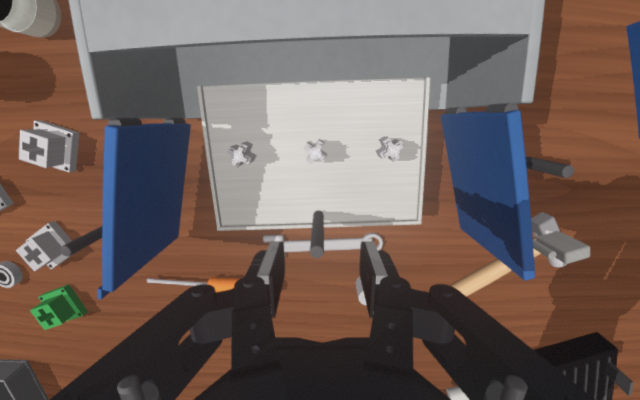

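Wrist view 5: the tray is out, with stubs at about (240,154), (316,150) and (391,149). I'll drop closer to read their angles.

```bash
python3 -m handwheel '[{"travel":[0,0,0.2],"dr":[0,-0.04,-0.05]},{"travel":[0,0,0.2],"dr":[0,0,0]},{"travel":[0,0,0.2],"dr":[0,0,0]},{"travel":[0,0,0],"dr":[0,0,0]},{"travel":[0,0,0],"dr":[0,0,0]}]' 0
python3 - <<'E'
from h import *
st();snap('wrist','w6.png')
c=viewer.get_calibration('wrist')
post=np.array([.507,-.1061]);pp=[]
for k in (88,0,-88):
    s=post+.085*np.array([.999,.045])+k/1000*np.array([-.045,.999]);pp.append(proj(c,[*s,.076]));print(pp[-1])
m=cv2.imread('pics/w6.png');L=[]
for u,v in pp:
    u=int(u);v=int(v);k=m[v-32:v+32,u-32:u+32]
    g=cv2.cvtColor(k,cv2.COLOR_BGR2GRAY);print(u-32,v-32)
    L.append(cv2.createCLAHE(4,(2,2)).apply(cv2.resize(g,(260,260),interpolation=cv2.INTER_CUBIC)))
cv2.imwrite('pics/w6c.png',np.hstack(L))
E
```

```text
time_s: 18.7
eef_pos: [0.5589, -0.111, 0.1553]
eef_rot: [0.0, 1.0, 0.021, 0.001]
wrist_force: [0.5, 0.8, 0.4]
opening: 0.503
t18.70 p [ 0.5589 -0.111   0.1553] tx 2.4 tilt [ 0.002 -0.001] F [0.5 0.8 0.4] op 0.503 q5 1.20 q6 1.12
[203.7045079  169.62387929]
[312.07654106 168.89123664]
[420.99803137 168.62844747]
171 137
280 136
388 136
```

View pics/w6c.png

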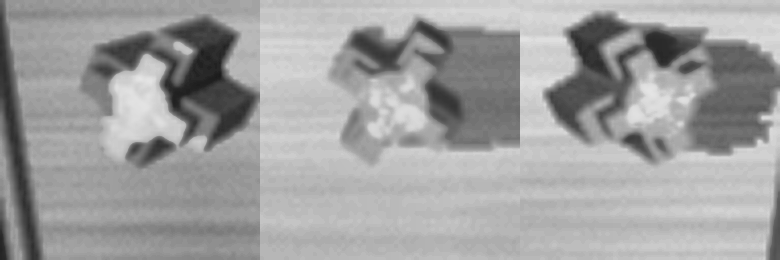

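```bash
cat > fit.py <<'E'
from h import *
from scipy.ndimage import map_coordinates
def cross(R,w,a,z,x,y,n=8):
    P=np.array([[R,-w],[R,w],[w,w],[w,R],[-w,R],[-w,w],[-R,w],[-R,-w],[-w,-w],[-w,-R],[w,-R],[w,-w]])
    Q=np.vstack([P[i]+(P[(i+1)%12]-P[i])*np.arange(n)[:,None]/n for i in range(12)])
    c,s=np.cos(a),np.sin(a);Q=Q@np.array([[c,s],[-s,c]])+[x,y]
    return np.c_[Q,np.full(len(Q),z)]
def projN(c,X):
    K=np.array(c['camera_matrix']);p=X@np.array(c['R']).T+np.array(c['t']);p=p[:,:2]/p[:,2:]
    p=p*(1+c['k1']*(p**2).sum(1))[:,None];return p*K[0,0]+K[:2,2]
def stubpts(x,y,a,z0=.04):
    return np.vstack([cross(.011,.0025,a,z0+.036,x,y),cross(.014,.004,a,z0+.028,x,y)])
def score(c,G,X):
    p=projN(c,X);return map_coordinates(G,[p[:,1],p[:,0]],order=1).mean()
def grad(im):
    g=cv2.GaussianBlur(cv2.cvtColor(im,cv2.COLOR_BGR2GRAY).astype(float),(0,0),.8)
    return np.minimum(np.hypot(cv2.Sobel(g,-1,1,0),cv2.Sobel(g,-1,0,1)),120)
def fit(c,im,f,x0,y0,r=.008):
    G=grad(im);best=[]
    for a in np.radians(np.arange(0,90,3)):
        b=max((score(c,G,f(x0+dx,y0+dy,a)),x0+dx,y0+dy,a) for dx in np.arange(-r,r+.0001,.001) for dy in np.arange(-r,r+.0001,.001))
        best.append(b)
    best.sort(reverse=True);s,x,y,a=best[0]
    b=max((score(c,G,f(x+dx,y+dy,a+da)),x+dx,y+dy,a+da) for dx in np.arange(-.001,.0011,.0005) for dy in np.arange(-.001,.0011,.0005) for da in np.radians(np.arange(-3,3.1,1)))
    print('fit %.1f at %.4f %.4f ang %.1f'%(b[0],b[1],b[2],np.degrees(b[3])%90),'runners',[(round(q[0],1),round(np.degrees(q[3]))) for q in best[1:6]])
    return b
E
python3 - <<'E'
from fit import *
im=cv2.imread('pics/w6.png');c=viewer.get_calibration('wrist')
big=cv2.resize(im,None,fx=5,fy=5,interpolation=cv2.INTER_CUBIC);L=[]
post=np.array([.507,-.1061])
for k in (88,0,-88):
    s=post+.085*np.array([.999,.045])+k/1000*np.array([-.045,.999])
    b=fit(c,im,stubpts,*s);p=projN(c,stubpts(*b[1:]))
    for q in p: cv2.circle(big,tuple(int(v) for v in (q+.5)*5),1,(0,0,255),-1)
    u,v=[int(t*5) for t in p.mean(0)];L.append(big[v-130:v+130,u-130:u+130])
cv2.imwrite('pics/w6f.png',np.hstack(L))
E
```

```text
fit 79.8 at 0.5940 -0.0149 ang 61.0 runners [(np.float64(77.9), 63), (np.float64(76.9), 57), (np.float64(73.9), 66), (np.float64(73.2), 75), (np.float64(73.0), 54)]
fit 56.4 at 0.6009 -0.1028 ang 43.0 runners [(np.float64(55.2), 42), (np.float64(55.1), 39), (np.float64(55.1), 48), (np.float64(54.7), 57), (np.float64(54.6), 51)]
fit 77.3 at 0.6044 -0.1842 ang 32.0 runners [(np.float64(74.9), 30), (np.float64(73.8), 36), (np.float64(73.0), 27), (np.float64(71.9), 24), (np.float64(70.6), 21)]
```

View pics/w6f.png

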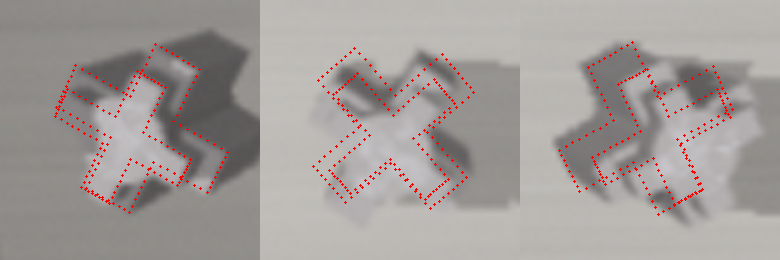

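```bash
cat > g.py <<'E'
from fit import *
im=cv2.imread('pics/w6.png');c=viewer.get_calibration('wrist');G=grad(im)
print('cam',-np.array(c['R']).T@c['t'])
A=np.radians(np.arange(0,90,2));res=[]
C=np.array([.592,-.1023])
for yaw in (.035,.045,.055):
  X=np.array([np.cos(yaw),np.sin(yaw)]);Y=np.array([-X[1],X[0]])
  for dx in np.arange(-.009,.0091,.001):
    for dy in np.arange(-.008,.0081,.001):
      tot=0;an=[]
      for k in (.088,0,-.088):
        s=C+[dx,dy]+k*Y;sc=[score(c,G,stubpts(*s,a)) for a in A];i=int(np.argmax(sc));tot+=sc[i];an.append(np.degrees(A[i]))
      res.append((tot,yaw,dx,dy,an))
res.sort(key=lambda r:-r[0])
for r in res[:8]:print([np.round(q,4) for q in r])
t,yaw,dx,dy,an=res[0];Y=np.array([-np.sin(yaw),np.cos(yaw)])
big=cv2.resize(im,None,fx=5,fy=5,interpolation=cv2.INTER_CUBIC);L=[]
for k,a in zip((.088,0,-.088),an):
    s=C+[dx,dy]+k*Y;p=projN(c,stubpts(*s,np.radians(a)));print(s)
    for q in p: cv2.circle(big,tuple(int(v) for v in (q+.5)*5),1,(0,0,255),-1)
    u,v=[int(t*5) for t in p.mean(0)];L.append(big[v-130:v+130,u-130:u+130])
cv2.imwrite('pics/w6g.png',np.hstack(L))
E
python3 g.py
```

```text
cam [ 0.6360691  -0.10832375  0.2976899 ]
[np.float64(209.3476), np.float64(0.045), np.float64(0.006), np.float64(0.0), array([60., 58., 32.])]
[np.float64(202.5308), np.float64(0.055), np.float64(0.006), np.float64(0.0), array([62., 58., 32.])]
[np.float64(194.0863), np.float64(0.035), np.float64(0.006), np.float64(0.0), array([58., 58., 32.])]
[np.float64(193.6877), np.float64(0.055), np.float64(0.007), np.float64(0.0), array([60., 66., 38.])]
[np.float64(193.4703), np.float64(0.045), np.float64(0.006), np.float64(-0.001), array([60., 60., 36.])]
[np.float64(193.2286), np.float64(0.055), np.float64(0.009), np.float64(-0.001), array([56., 58., 52.])]
[np.float64(192.8731), np.float64(0.045), np.float64(0.007), np.float64(0.0), array([58., 66., 32.])]
[np.float64(191.8714), np.float64(0.045), np.float64(0.007), np.float64(-0.001), array([58., 46., 32.])]
[ 0.59404134 -0.01438908]
[ 0.598  -0.1023]
[ 0.60195866 -0.19021092]
```

View pics/w6g.png

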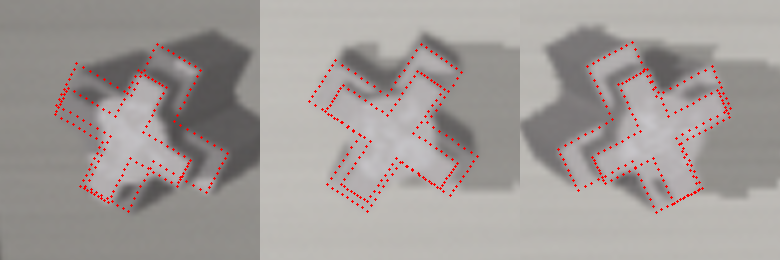

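All three fits overlay cleanly: S1 (.594,-.0144) at 60°, S2 (.598,-.1023) at 58°, S3 (.602,-.1902) at 32°. Now to the hubs.

```bash
python3 -m handwheel '[{"travel":[0,0,-0.2],"dr":[0,0,0]},{"travel":[0,0,-0.2],"dr":[0,0,0]},{"travel":[0,0,-0.2],"dr":[0,0,0]},{"travel":[0,0,-0.2],"dr":[0,0,0]},{"travel":[-0.052,-0.23,0],"dr":[0,0,0]},{"travel":[-0.052,-0.23,0],"dr":[0,0,0]},{"travel":[-0.052,-0.23,0],"dr":[0,0,0]},{"travel":[-0.052,-0.23,0],"dr":[0,0,0]},{"travel":[-0.052,-0.23,0],"dr":[0,0,0]},{"travel":[-0.052,-0.23,0],"dr":[0,0,0]},{"travel":[-0.052,-0.23,0],"dr":[0,0,0]},{"travel":[-0.052,-0.23,0],"dr":[0,0,0]},{"travel":[-0.052,-0.23,0],"dr":[0,0,0]},{"travel":[-0.052,-0.23,0],"dr":[0,0,0]},{"travel":[-0.052,-0.23,0],"dr":[0,0,0]},{"travel":[-0.052,-0.23,0],"dr":[0,0,0]},{"travel":[-0.052,-0.23,0],"dr":[0,0,0]},{"travel":[0,0,0],"dr":[0,0,0]}]' 0.6
cat >> fit.py <<'E'
def hubpts(x,y,a,z0=.0):
    n=24;t=np.arange(n)/n
    def sq(h,z):
        P=np.array([[h,-h],[h,h],[-h,h],[-h,-h]])
        Q=np.vstack([P[i]+(P[(i+1)%4]-P[i])*t[:,None] for i in range(4)]);cc,s=np.cos(a),np.sin(a)
        return np.c_[Q@np.array([[cc,s],[-s,cc]])+[x,y],np.full(len(Q),z)]
    return np.vstack([cross(.016,.0055,a,z0+.04,x,y),sq(.02,z0+.04),sq(.029,z0+.012)])
def overlay(c,im,Ls,f,s=4,h=130,out='o.png'):
    big=cv2.resize(im,None,fx=s,fy=s,interpolation=cv2.INTER_CUBIC);L=[]
    for b in Ls:
        p=projN(c,f(*b))
        for q in p: cv2.circle(big,tuple(int(v) for v in (q+.5)*s),1,(0,0,255),-1)
        u,v=[int(t*s) for t in p.mean(0)];L.append(cv2.copyMakeBorder(big,h,h,h,h,0)[v:v+2*h,u:u+2*h])
    cv2.imwrite('pics/'+out,np.hstack(L))
E
cat > hubs.py <<'E'
import sys
from fit import *
def run(name,guess):
    st();snap('wrist',name+'.png');c=viewer.get_calibration('wrist');im=cv2.imread('pics/%s.png'%name)
    R=[fit(c,im,hubpts,*g,r=.012)[1:] for g in guess]
    overlay(c,im,R,hubpts,out=name+'f.png');return R
E
python3 - <<'E'
from hubs import *
run('h1',[(.596,.272),(.5214,.4114),(.4414,.318)])
E
```

```text
time_s: 20.25
eef_pos: [0.4386, 0.3496, 0.3205]
eef_rot: [-0.001, 1.0, 0.015, 0.027]
wrist_force: [-1.0, -0.0, 0.0]
opening: 0.8
t20.25 p [0.4386 0.3496 0.3205] tx 1.7 tilt [0.054 0.003] F [-1. -0.  0.] op 0.800 q5 1.47 q6 2.02
fit 112.9 at 0.5990 0.2675 ang 72.0 runners [(np.float64(112.1), 75), (np.float64(111.0), 69), (np.float64(110.2), 78), (np.float64(107.7), 66), (np.float64(104.7), 81)]
fit 101.6 at 0.5249 0.4099 ang 23.0 runners [(np.float64(100.6), 21), (np.float64(100.5), 27), (np.float64(98.8), 18), (np.float64(98.5), 30), (np.float64(93.4), 33)]
fit 107.3 at 0.4434 0.3135 ang 32.0 runners [(np.float64(106.4), 30), (np.float64(104.9), 36), (np.float64(104.2), 27), (np.float64(101.0), 39), (np.float64(99.8), 24)]
```

View pics/h1f.png

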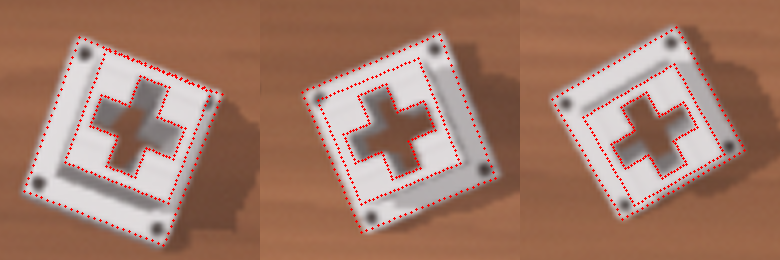

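The overlays match all three hubs closely: A (.599,.2675) at 72°, B (.525,.410) at 23°, C (.443,.3135) at 32°. C goes to S3, which stands at the same angle.

```bash
python3 -m handwheel '[{"travel":[0,0,0],"dr":[0,-0.103,-0.2]},{"travel":[0,0,0],"dr":[0,0,-0.2]},{"travel":[0,0,0],"dr":[0,0,-0.2]},{"travel":[0,0,0],"dr":[0,0,-0.2]},{"travel":[0,0,0],"dr":[0,0,-0.21]},{"travel":[0,0,0],"dr":[0,0,0]}]' 0.6
python3 - <<'E'
from h import *
st();togo(.4434,.3135,.12,32)
E
```

```text
time_s: 20.8
eef_pos: [0.441, 0.3446, 0.3319]
eef_rot: [0.002, 0.958, 0.288, 0.005]
wrist_force: [-0.0, 0.4, 0.7]
opening: 0.8
t20.80 p [0.441  0.3446 0.3319] tx 33.4 tilt [0.011 0.   ] F [-0.   0.4  0.7] op 0.800 q5 1.53 q6 1.44
go [-0.114  0.173  1.413] n>=6 dz 0.048 (-1.4 deg)
  tilt fix [ 0.012 -0.018 -0.   ]
```

```bash
python3 -m handwheel '[{"travel":[-0.05,0.09,0.2],"dr":[0.012,-0.018,0.048]},{"travel":[-0.06,0.08,0.2],"dr":[0,0,0]},{"travel":[0,0,0.2],"dr":[0,0,0]},{"travel":[0,0,0.2],"dr":[0,0,0]},{"travel":[0,0,0.2],"dr":[0,0,0]},{"travel":[0,0,0.2],"dr":[0,0,0]},{"travel":[0,0,0.2],"dr":[0,0,0]},{"travel":[0,0,0],"dr":[0,0,0]}]' 0.6
python3 - <<'E'
from h import *
st();togo(.4434,.3135,.012,32)
E
```

```text
time_s: 21.47
eef_pos: [0.4514, 0.3089, 0.1293]
eef_rot: [-0.001, 0.966, 0.257, 0.012]
wrist_force: [-1.3, -1.3, -0.1]
opening: 0.797
t21.47 p [0.4514 0.3089 0.1293] tx 29.8 tilt [0.023 0.008] F [-1.3 -1.3 -0.1] op 0.797 q5 1.11 q6 1.44
go [-0.049 -0.057  0.781] n>=3 dz -0.073 (2.2 deg)
  tilt fix [ 0.009 -0.045 -0.   ]
```

```bash
python3 -m handwheel '[{"travel":[-0.04,-0.05,0],"dr":[0.009,-0.045,-0.073]},{"travel":[0,0,0.12],"dr":[0,0,0]},{"travel":[0,0,0.12],"dr":[0,0,0]},{"travel":[0,0,0.12],"dr":[0,0,0]},{"travel":[0,0,0.12],"dr":[0,0,0]},{"travel":[0,0,0],"dr":[0,0,0]}]' 0.6
python3 - <<'E'
from h import *
st();togo(.4434,.3135,.012,32)
E
```

```text
time_s: 21.97
eef_pos: [0.449, 0.3149, 0.0698]
eef_rot: [-0.0, 0.961, 0.275, 0.005]
wrist_force: [-2.5, -0.4, -0.3]
opening: 0.802
t21.97 p [0.449  0.3149 0.0698] tx 31.9 tilt [0.01  0.004] F [-2.5 -0.4 -0.3] op 0.802 q5 1.01 q6 1.41
go [-0.04  -0.013  0.385] n>=2 dz -0.003 (0.1 deg)
  tilt fix [ 0.004 -0.02   0.   ]
```

```bash
python3 -m handwheel '[{"travel":[-0.035,-0.013,0.06],"dr":[0.004,-0.02,0]},{"travel":[0,0,0.1],"dr":[0,0,0]},{"travel":[0,0,0.1],"dr":[0,0,0]},{"travel":[0,0,0.1],"dr":[0,0,0]},{"travel":[0,0,0],"dr":[0,0,0]}]' 0.6
python3 - <<'E'
from h import *
st();togo(.4434,.3135,.012,32)
E
```

```text
time_s: 22.38
eef_pos: [0.4497, 0.3176, 0.0257]
eef_rot: [-0.001, 0.961, 0.275, 0.006]
wrist_force: [-0.5, -0.7, 0.9]
opening: 0.805
t22.38 p [0.4497 0.3176 0.0257] tx 32.0 tilt [0.011 0.005] F [-0.5 -0.7  0.9] op 0.805 q5 0.93 q6 1.41
go [-0.051  0.001  0.09 ] n>=1 dz -0.002 (0.0 deg)
  tilt fix [ 0.003 -0.022  0.   ]
```

```bash
python3 -m handwheel '[{"travel":[-0.05,0,0.0],"dr":[0.003,-0.022,0]},{"travel":[0,0,0],"dr":[0,0,0]}]' 0.6
python3 - <<'E'
from h import *
st();togo(.4434,.3135,.012,32)
E
```

```text
time_s: 22.55
eef_pos: [0.444, 0.3141, 0.0284]
eef_rot: [-0.0, 0.961, 0.275, 0.0]
wrist_force: [-0.2, -1.0, 0.3]
opening: 0.801
t22.55 p [0.444  0.3141 0.0284] tx 32.0 tilt [0.001 0.   ] F [-0.2 -1.   0.3] op 0.801 q5 0.94 q6 1.41
go [-0.005  0.001  0.109] n>=1 dz -0.001 (0.0 deg)
  tilt fix [ 0.    -0.002  0.   ]
```

Now down 16 mm with a slight compensation, then grip.

```bash
python3 -m handwheel '[{"travel":[-0.012,0,0.06],"dr":[0,0,0]},{"travel":[-0.008,0,0.05],"dr":[0,0,0]},{"travel":[0,0,0],"dr":[0,0,0]}]' 0.6
python3 - <<'E'
from h import *
st();togo(.4434,.3135,.012,32)
E
python3 -m handwheel '[{"travel":[0,0,0],"dr":[0,0,0]},{"travel":[0,0,0],"dr":[0,0,0]},{"travel":[0,0,0],"dr":[0,0,0]},{"travel":[0,0,0],"dr":[0,0,0]},{"travel":[0,0,0],"dr":[0,0,0]},{"travel":[0,0,0],"dr":[0,0,0]}]' -1
python3 - <<'E'
from h import *
st()
E
```

```text
time_s: 22.8
eef_pos: [0.4435, 0.3134, 0.0146]
eef_rot: [-0.0, 0.961, 0.276, 0.003]
wrist_force: [-0.9, 0.9, 0.5]
opening: 0.797
t22.80 p [0.4435 0.3134 0.0146] tx 32.0 tilt [0.006 0.003] F [-0.9  0.9  0.5] op 0.797 q5 0.91 q6 1.41
go [-0.    -0.001  0.018] n>=1 dz -0.001 (0.0 deg)
  tilt fix [ 0.002 -0.013  0.   ]
time_s: 23.3
eef_pos: [0.4434, 0.3139, 0.015]
eef_rot: [-0.001, 0.961, 0.275, 0.003]
wrist_force: [-0.7, 0.4, -0.2]
opening: 0.459
t23.30 p [0.4434 0.3139 0.015 ] tx 32.0 tilt [0.006 0.003] F [-0.7  0.4 -0.2] op 0.459 q5 0.91 q6 1.41
```

```bash
python3 -m handwheel '[{"travel":[0,0,-0.1],"dr":[0,0,0]},{"travel":[0,0,-0.23],"dr":[0,0,0]},{"travel":[0,0,-0.23],"dr":[0,0,0]},{"travel":[0,0,-0.23],"dr":[0,0,0]},{"travel":[0,0,-0.23],"dr":[0,0,0]},{"travel":[0,0,-0.23],"dr":[0,0,0]},{"travel":[0,0,-0.1],"dr":[0,0,0]}]' 
python3 - <<'E'
from h import *
st();togo(.602,-.1902,.20,32)
E
```

```text
time_s: 23.88
eef_pos: [0.4347, 0.3091, 0.2143]
eef_rot: [0.001, 0.961, 0.275, -0.01]
wrist_force: [2.2, 1.7, -4.1]
opening: 0.459
t23.88 p [0.4347 0.3091 0.2143] tx 31.9 tilt [-0.018 -0.008] F [ 2.2  1.7 -4.1] op 0.459 q5 1.33 q6 1.41
go [-0.813  3.415  0.102] n>=13 dz -0.002 (0.1 deg)
  tilt fix [-0.005  0.037 -0.   ]
```

```bash
python3 -m handwheel '[{"travel":[-0.058,0.244,0],"dr":[0,0.037,0]},{"travel":[-0.058,0.244,0],"dr":[0,0,0]},{"travel":[-0.058,0.244,0],"dr":[0,0,0]},{"travel":[-0.058,0.244,0],"dr":[0,0,0]},{"travel":[-0.058,0.244,0],"dr":[0,0,0]},{"travel":[-0.058,0.244,0],"dr":[0,0,0]},{"travel":[-0.058,0.244,0],"dr":[0,0,0]},{"travel":[-0.058,0.244,0],"dr":[0,0,0]},{"travel":[-0.058,0.244,0],"dr":[0,0,0]},{"travel":[-0.058,0.244,0],"dr":[0,0,0]},{"travel":[-0.058,0.244,0],"dr":[0,0,0]},{"travel":[-0.058,0.244,0],"dr":[0,0,0]},{"travel":[-0.058,0.244,0],"dr":[0,0,0]},{"travel":[-0.058,0.244,0],"dr":[0,0,0]},{"travel":[0,0,0],"dr":[0,0,0]}]' 
python3 - <<'E'
from h import *
st();togo(.602,-.1902,.11,32)
E
```

```text
time_s: 25.13
eef_pos: [0.6041, -0.2097, 0.2056]
eef_rot: [-0.005, 0.96, 0.279, -0.003]
wrist_force: [-0.6, 0.3, -4.1]
opening: 0.461
t25.13 p [ 0.6041 -0.2097  0.2056] tx 32.4 tilt [-0.009  0.009] F [-0.6  0.3 -4.1] op 0.461 q5 1.35 q6 0.48
go [ 0.06  -0.109  0.638] n>=3 dz 0.015 (-0.4 deg)
  tilt fix [-0.023  0.005  0.   ]
```

```bash
python3 -m handwheel '[{"travel":[0.04,-0.1,0],"dr":[-0.023,0.005,0.015]},{"travel":[0,0,0],"dr":[0,0,0]},{"travel":[-0.01,0,0.15],"dr":[0,0,0]},{"travel":[-0.01,0,0.15],"dr":[0,0,0]},{"travel":[-0.01,0,0.15],"dr":[0,0,0]},{"travel":[-0.01,0,0.15],"dr":[0,0,0]},{"travel":[0,0,0],"dr":[0,0,0]}]' 
python3 - <<'E'
from h import *
st();togo(.602,-.1902,.10,32)
E
```

```text
time_s: 25.72
eef_pos: [0.5919, -0.1994, 0.107]
eef_rot: [-0.002, 0.962, 0.273, -0.004]
wrist_force: [-1.6, 1.1, -5.8]
opening: 0.453
t25.72 p [ 0.5919 -0.1994  0.107 ] tx 31.7 tilt [-0.008  0.002] F [-1.6  1.1 -5.8] op 0.453 q5 1.16 q6 0.51
go [ 0.089 -0.016  0.046] n>=1 dz -0.010 (0.3 deg)
  tilt fix [-0.012  0.011  0.   ]
```

```bash
python3 -m handwheel '[{"travel":[0.089,-0.016,0],"dr":[-0.012,0.011,-0.01]},{"travel":[0,0,0],"dr":[0,0,0]},{"travel":[0,0,0],"dr":[0,0,0]}]' 
python3 - <<'E'
from h import *
st();togo(.602,-.1902,.10,32)
snap('wrist','p1.png')
E
```

```text
time_s: 25.97
eef_pos: [0.6015, -0.1888, 0.1063]
eef_rot: [-0.001, 0.961, 0.276, -0.001]
wrist_force: [0.2, -0.5, -4.5]
opening: 0.459
t25.97 p [ 0.6015 -0.1888  0.1063] tx 32.0 tilt [-0.003  0.002] F [ 0.2 -0.5 -4.5] op 0.459 q5 1.16 q6 0.52
go [-0.002  0.01   0.042] n>=1 dz 0.001 (-0.0 deg)
  tilt fix [-0.006  0.003 -0.   ]
```

```bash
cat > inhand.py <<'E'
from fit import *
import sys
def inhand(pic,dz=.015):
    p,r,o=pose();c=viewer.get_calibration('wrist');im=cv2.imread(pic)
    def f(x,y,a):
        P=hubpts(x,y,a,p[2]-dz); return P[:96+96]
    b=fit(c,im,f,p[0],p[1],r=.006);print('offset world',np.array(b[1:3])-p[:2],'angle',np.degrees(b[3])%90)
if __name__=='__main__': inhand(sys.argv[1],float(sys.argv[2]))
E
python3 inhand.py pics/p1.png .015
```

```text
fit 105.2 at 0.6029 -0.1892 ang 32.0 runners [(np.float64(95.8), 30), (np.float64(77.8), 36), (np.float64(72.4), 27), (np.float64(62.1), 39), (np.float64(56.0), 24)]
offset world [ 0.001  -0.0005] angle 32.0
```

```bash
python3 -m handwheel '[{"travel":[-0.004,0.005,0.04],"dr":[-0.006,0.003,0]},{"travel":[0,0,0.04],"dr":[0,0,0]},{"travel":[0,0,0],"dr":[0,0,0]}]' 
python3 - <<'E'
from h import *
st();togo(.601,-.190,.085,32)
E
```

```text
time_s: 26.27
eef_pos: [0.6037, -0.1904, 0.0971]
eef_rot: [0.002, 0.961, 0.276, 0.002]
wrist_force: [-0.3, -0.8, -3.9]
opening: 0.458
t26.27 p [ 0.6037 -0.1904  0.0971] tx 32.1 tilt [ 0.006 -0.003] F [-0.3 -0.8 -3.9] op 0.458 q5 1.13 q6 0.52
go [-0.014 -0.012  0.081] n>=1 dz 0.003 (-0.1 deg)
  tilt fix [ 0.011 -0.006 -0.   ]
```

```bash
python3 -m handwheel '[{"travel":[-0.014,-0.01,0.03],"dr":[0.01,-0.006,0]},{"travel":[-0.005,0,0.035],"dr":[0,0,0]},{"travel":[-0.005,0,0.03],"dr":[0,0,0]},{"travel":[0,0,0],"dr":[0,0,0]}]' 
python3 - <<'E'
from h import *
st();togo(.601,-.190,.055,32)
E
```

```text
time_s: 26.6
eef_pos: [0.5996, -0.1918, 0.0821]
eef_rot: [0.0, 0.961, 0.276, 0.0]
wrist_force: [-0.7, 0.9, -3.9]
opening: 0.456
t26.60 p [ 0.5996 -0.1918  0.0821] tx 32.1 tilt [ 0.001 -0.001] F [-0.7  0.9 -3.9] op 0.456 q5 1.11 q6 0.51
go [ 0.014 -0.005  0.181] n>=1 dz 0.002 (-0.1 deg)
  tilt fix [ 0.002 -0.     0.   ]
```

```bash
python3 -m handwheel '[{"travel":[0.012,-0.005,0],"dr":[0,0,0]},{"travel":[0,0,0.04],"dr":[0,0,0]},{"travel":[0,0,0.04],"dr":[0,0,0]},{"travel":[0,0,0],"dr":[0,0,0]}]' 
python3 - <<'E'
from h import *
st();togo(.601,-.190,.055,32)
E
```

```text
time_s: 26.93
eef_pos: [0.6007, -0.1903, 0.0687]
eef_rot: [0.0, 0.961, 0.276, 0.0]
wrist_force: [-1.8, 0.8, -4.4]
opening: 0.455
t26.93 p [ 0.6007 -0.1903  0.0687] tx 32.0 tilt [ 0.    -0.001] F [-1.8  0.8 -4.4] op 0.455 q5 1.09 q6 0.52
go [ 0.003 -0.     0.091] n>=1 dz 0.001 (-0.0 deg)
  tilt fix [0.002 0.    0.   ]
```

```bash
python3 -m handwheel '[{"travel":[0.003,0,0.04],"dr":[0,0,0]},{"travel":[0,0,0.04],"dr":[0,0,0]},{"travel":[0,0,0.025],"dr":[0,0,0]},{"travel":[0,0,0],"dr":[0,0,0]}]' 
python3 - <<'E'
from h import *
st();togo(.601,-.190,.055,32)
E
```

```text
time_s: 27.27
eef_pos: [0.6044, -0.1905, 0.0558]
eef_rot: [0.002, 0.961, 0.276, 0.003]
wrist_force: [0.2, -0.2, -4.6]
opening: 0.457
t27.27 p [ 0.6044 -0.1905  0.0558] tx 32.0 tilt [ 0.007 -0.002] F [ 0.2 -0.2 -4.6] op 0.457 q5 1.06 q6 0.52
go [-0.017 -0.015  0.005] n>=1 dz 0.001 (-0.0 deg)
  tilt fix [ 0.01  -0.009 -0.   ]
```

```bash
python3 -m handwheel '[{"travel":[0,0,0],"dr":[0,0,0]},{"travel":[0,0,0],"dr":[0,0,0]},{"travel":[0,0,0],"dr":[0,0,0]},{"travel":[0,0,0],"dr":[0,0,0]},{"travel":[0,0,-0.1],"dr":[0,0,0]},{"travel":[0,0,-0.2],"dr":[0,0,0]},{"travel":[0,0,-0.2],"dr":[0,0,0]},{"travel":[0,0,-0.2],"dr":[0,0,0]},{"travel":[0,0,-0.25],"dr":[0,0,0]},{"travel":[0,0,-0.25],"dr":[0,0,0]},{"travel":[0,0,0],"dr":[0,0,0]}]' 0.3
python3 - <<'E'
from hubs import *
st();snap('wrist','p2.png');c=viewer.get_calibration('wrist');im=cv2.imread('pics/p2.png')
for z in (.04,.05,.06):
  b=fit(c,im,lambda x,y,a:hubpts(x,y,a,z),.602,-.190)
togo(.599,.2675,.25,-18)
E
```

```text
time_s: 28.18
eef_pos: [0.6017, -0.1901, 0.2402]
eef_rot: [0.0, 0.961, 0.276, 0.001]
wrist_force: [0.4, -0.5, 2.7]
opening: 0.65
t28.18 p [ 0.6017 -0.1901  0.2402] tx 32.0 tilt [ 0.002 -0.   ] F [ 0.4 -0.5  2.7] op 0.650 q5 1.39 q6 0.52
fit 74.8 at 0.6050 -0.1895 ang 32.0 runners [(np.float64(73.5), 30), (np.float64(70.9), 36), (np.float64(69.0), 27), (np.float64(67.6), 39), (np.float64(62.7), 24)]
fit 69.7 at 0.6065 -0.1880 ang 32.0 runners [(np.float64(67.9), 36), (np.float64(67.8), 30), (np.float64(64.8), 39), (np.float64(63.6), 27), (np.float64(60.3), 42)]
fit 62.4 at 0.6080 -0.1870 ang 33.0 runners [(np.float64(60.2), 36), (np.float64(59.9), 12), (np.float64(59.6), 30), (np.float64(59.2), 15), (np.float64(59.0), 9)]
go [ 1.605 -2.591 -0.083] n>=11 dz 1.666 (-50.0 deg)
  tilt fix [-0.004  0.001  0.   ]
```

```bash
python3 -m handwheel '[{"travel":[0.134,-0.216,0],"dr":[0,0,0]},{"travel":[0.134,-0.216,0],"dr":[0,0,0]},{"travel":[0.134,-0.216,0],"dr":[0,0,0]},{"travel":[0.134,-0.216,0],"dr":[0,0,0]},{"travel":[0.134,-0.216,0],"dr":[0,0,0]},{"travel":[0.134,-0.216,0],"dr":[0,0,0]},{"travel":[0.134,-0.216,0],"dr":[0,0,0]},{"travel":[0.134,-0.216,0],"dr":[0,0,0]},{"travel":[0.134,-0.216,0],"dr":[0,0,0]},{"travel":[0.134,-0.216,0],"dr":[0,0,0]},{"travel":[0.134,-0.216,0],"dr":[0,0,0]},{"travel":[0.134,-0.216,0],"dr":[0,0,0]}]' 0.6
python3 -m handwheel '[{"travel":[0,0,0],"dr":[0,0,0.208]},{"travel":[0,0,0],"dr":[0,0,0.208]},{"travel":[0,0,0],"dr":[0,0,0.208]},{"travel":[0,0,0],"dr":[0,0,0.208]},{"travel":[0,0,0],"dr":[0,0,0.208]},{"travel":[0,0,0],"dr":[0,0,0.208]},{"travel":[0,0,0],"dr":[0,0,0.208]},{"travel":[0,0,0],"dr":[0,0,0.208]},{"travel":[0,0,0],"dr":[0,0,0]}]'
python3 - <<'E'
from hubs import *
run('h2',[(.599,.2675)]);togo(.599,.2675,.12,-18)
E
```

```text
time_s: 29.23
eef_pos: [0.5968, 0.2769, 0.2233]
eef_rot: [-0.0, 0.964, 0.268, -0.007]
wrist_force: [0.6, -0.4, 1.6]
opening: 0.802
time_s: 29.98
eef_pos: [0.588, 0.2878, 0.2073]
eef_rot: [0.006, 0.984, -0.178, -0.015]
wrist_force: [-0.1, 1.5, 0.2]
opening: 0.803
t29.98 p [0.588  0.2878 0.2073] tx -20.5 tilt [-0.033 -0.006] F [-0.1  1.5  0.2] op 0.803 q5 1.39 q6 2.20
fit 110.8 at 0.5975 0.2705 ang 72.0 runners [(np.float64(108.7), 75), (np.float64(107.3), 69), (np.float64(103.5), 78), (np.float64(99.3), 66), (np.float64(92.4), 81)]
go [0.133 0.09  0.578] n>=3 dz -0.073 (2.2 deg)
  tilt fix [ 0.034  0.055 -0.   ]
```

```bash
python3 -m handwheel '[{"travel":[0.11,0.075,0],"dr":[0.034,0.055,-0.073]},{"travel":[0,0,0],"dr":[0,0,0]},{"travel":[0,0,0.2],"dr":[0,0,0]},{"travel":[0,0,0.2],"dr":[0,0,0]},{"travel":[0,0,0.2],"dr":[0,0,0]},{"travel":[0,0,0.15],"dr":[0,0,0]},{"travel":[0,0,0],"dr":[0,0,0]}]' 0.6
python3 - <<'E'
from h import *
st();togo(.5975,.2705,.05,-18)
E
```

```text
time_s: 30.62
eef_pos: [0.6001, 0.2717, 0.0898]
eef_rot: [-0.001, 0.989, -0.145, 0.001]
wrist_force: [-0.8, -0.6, -0.5]
opening: 0.802
t30.62 p [0.6001 0.2717 0.0898] tx -16.7 tilt [0.002 0.002] F [-0.8 -0.6 -0.5] op 0.802 q5 1.15 q6 2.11
go [-0.014  0.013  0.265] n>=1 dz 0.045 (-1.3 deg)
  tilt fix [-0.006 -0.003 -0.   ]
```

```bash
python3 -m handwheel '[{"travel":[-0.014,0.013,0],"dr":[-0.006,-0.003,0.045]},{"travel":[0,0,0.1],"dr":[0,0,0]},{"travel":[0,0,0.1],"dr":[0,0,0]},{"travel":[0,0,0.1],"dr":[0,0,0]},{"travel":[0,0,0],"dr":[0,0,0]}]' 0.6
python3 - <<'E'
from h import *
st();togo(.5975,.2705,.014,-18)
E
```

```text
time_s: 31.03
eef_pos: [0.5988, 0.2714, 0.0447]
eef_rot: [-0.001, 0.988, -0.155, 0.001]
wrist_force: [-1.0, -0.7, 0.1]
opening: 0.8
t31.03 p [0.5988 0.2714 0.0447] tx -17.9 tilt [0.003 0.001] F [-1.  -0.7  0.1] op 0.800 q5 1.07 q6 2.13
go [-0.007  0.009  0.205] n>=1 dz 0.004 (-0.1 deg)
  tilt fix [-0.003 -0.005  0.   ]
```

```bash
python3 -m handwheel '[{"travel":[-0.014,0.011,0.06],"dr":[0,0,0]},{"travel":[-0.003,0,0.07],"dr":[0,0,0]},{"travel":[-0.003,0,0.07],"dr":[0,0,0]},{"travel":[0,0,0],"dr":[0,0,0]}]' 0.6
python3 - <<'E'
from h import *
st();togo(.5975,.2705,.014,-18)
E
python3 -m handwheel '[{"travel":[0,0,0],"dr":[0,0,0]},{"travel":[0,0,0],"dr":[0,0,0]},{"travel":[0,0,0],"dr":[0,0,0]},{"travel":[0,0,0],"dr":[0,0,0]},{"travel":[0,0,0],"dr":[0,0,0]},{"travel":[0,0,0],"dr":[0,0,0]}]' -1
python3 - <<'E'
from h import *
st()
E
```

```text
time_s: 31.37
eef_pos: [0.5969, 0.2713, 0.0141]
eef_rot: [-0.001, 0.988, -0.155, 0.003]
wrist_force: [-1.6, -0.3, -0.4]
opening: 0.8
t31.37 p [0.5969 0.2713 0.0141] tx -17.8 tilt [0.007 0.002] F [-1.6 -0.3 -0.4] op 0.800 q5 1.01 q6 2.13
go [0.005 0.004 0.   ] n>=1 dz 0.006 (-0.2 deg)
  tilt fix [-0.007 -0.011  0.   ]
time_s: 31.87
eef_pos: [0.597, 0.2715, 0.014]
eef_rot: [-0.001, 0.988, -0.155, 0.003]
wrist_force: [1.2, 0.6, -3.5]
opening: 0.453
t31.87 p [0.597  0.2715 0.014 ] tx -17.8 tilt [0.007 0.002] F [ 1.2  0.6 -3.5] op 0.453 q5 1.01 q6 2.13
```

```bash
python3 -m handwheel '[{"travel":[0,0,-0.1],"dr":[0,0,0]},{"travel":[0,0,-0.25],"dr":[0,0,0]},{"travel":[0,0,-0.25],"dr":[0,0,0]},{"travel":[0,0,-0.25],"dr":[0,0,0]},{"travel":[0,0,-0.25],"dr":[0,0,0]},{"travel":[0,0,-0.25],"dr":[0,0,0]},{"travel":[0,0,-0.1],"dr":[0,0,0]},{"travel":[0.073,0.22,0],"dr":[0,0,0]},{"travel":[0.073,0.22,0],"dr":[0,0,0]},{"travel":[0.073,0.22,0],"dr":[0,0,0]},{"travel":[0.073,0.22,0],"dr":[0,0,0]},{"travel":[0.073,0.22,0],"dr":[0,0,0]},{"travel":[0.073,0.22,0],"dr":[0,0,0]},{"travel":[0.073,0.22,0],"dr":[0,0,0]},{"travel":[0.073,0.22,0],"dr":[0,0,0]},{"travel":[0.073,0.22,0],"dr":[0,0,0]},{"travel":[0.073,0.22,0],"dr":[0,0,0]},{"travel":[0,0,0],"dr":[0,0,0.23]},{"travel":[0,0,0],"dr":[0,0,0.23]},{"travel":[0,0,0],"dr":[0,0,0]}]' 
python3 - <<'E'
from h import *
st();togo(.598,-.1023,.11,-32)
E
```

```text
time_s: 33.53
eef_pos: [0.5889, -0.0925, 0.2561]
eef_rot: [0.0, 0.962, -0.274, 0.001]
wrist_force: [-1.1, 0.3, -5.5]
opening: 0.458
t33.53 p [ 0.5889 -0.0925  0.2561] tx -31.8 tilt [ 0.003 -0.002] F [-1.1  0.3 -5.5] op 0.458 q5 1.41 q6 1.77
go [0.083 0.024 0.974] n>=4 dz 0.007 (-0.2 deg)
  tilt fix [ 0.    -0.006 -0.   ]
```

```bash
python3 -m handwheel '[{"travel":[0.083,0.024,0],"dr":[0,-0.006,0.007]},{"travel":[0,0,0.2],"dr":[0,0,0]},{"travel":[0,0,0.2],"dr":[0,0,0]},{"travel":[0,0,0.2],"dr":[0,0,0]},{"travel":[0,0,0.2],"dr":[0,0,0]},{"travel":[0,0,0.18],"dr":[0,0,0]},{"travel":[0,0,0],"dr":[0,0,0]}]' 
python3 - <<'E'
from h import *
st();togo(.598,-.1023,.105,-32)
E
```

```text
time_s: 34.12
eef_pos: [0.5993, -0.1007, 0.1123]
eef_rot: [-0.0, 0.965, -0.262, 0.004]
wrist_force: [-3.0, 1.0, -6.9]
opening: 0.456
t34.12 p [ 0.5993 -0.1007  0.1123] tx -30.4 tilt [ 0.008 -0.002] F [-3.   1.  -6.9] op 0.456 q5 1.14 q6 1.74
go [-0.003  0.014  0.049] n>=1 dz 0.053 (-1.6 deg)
  tilt fix [-0.004 -0.016 -0.   ]
```

```bash
python3 -m handwheel '[{"travel":[-0.003,0.014,0.02],"dr":[-0.004,-0.016,0.053]},{"travel":[0,0,0],"dr":[0,0,0]},{"travel":[0,0,0],"dr":[0,0,0]}]' 
python3 - <<'E'
from h import *
st();togo(.598,-.1023,.105,-32)
snap('wrist','p3.png')
import inhand;inhand.inhand('pics/p3.png',.014)
E
```

```text
time_s: 34.37
eef_pos: [0.598, -0.1012, 0.1117]
eef_rot: [-0.0, 0.962, -0.274, -0.001]
wrist_force: [-0.3, 1.3, -4.7]
opening: 0.457
t34.37 p [ 0.598  -0.1012  0.1117] tx -31.8 tilt [-0.001  0.001] F [-0.3  1.3 -4.7] op 0.457 q5 1.15 q6 1.76
go [0.004 0.006 0.044] n>=1 dz 0.007 (-0.2 deg)
  tilt fix [-0.     0.003 -0.   ]
fit 97.2 at 0.5993 -0.1024 ang 58.0 runners [(np.float64(92.4), 60), (np.float64(73.0), 54), (np.float64(69.7), 63), (np.float64(57.6), 51), (np.float64(53.6), 66)]
offset world [ 0.001 -0.001] angle 58.00000000000001
```

```bash
python3 -m handwheel '[{"travel":[-0.012,0,0.04],"dr":[0,0.003,0]},{"travel":[-0.003,0,0.05],"dr":[0,0,0]},{"travel":[-0.003,0,0.04],"dr":[0,0,0]},{"travel":[0,0,0],"dr":[0,0,0]}]' 
python3 - <<'E'
from h import *
st();togo(.597,-.1013,.054,-32)
E
```

```text
time_s: 34.75
eef_pos: [0.5993, -0.101, 0.0965]
eef_rot: [0.0, 0.962, -0.273, 0.005]
wrist_force: [0.4, 0.0, -5.6]
opening: 0.462
t34.75 p [ 0.5993 -0.101   0.0965] tx -31.7 tilt [ 0.01  -0.004] F [ 0.4  0.  -5.6] op 0.462 q5 1.11 q6 1.76
go [-0.015  0.011  0.283] n>=2 dz 0.009 (-0.3 deg)
  tilt fix [-0.004 -0.021 -0.   ]
```

```bash
python3 -m handwheel '[{"travel":[-0.018,0.008,0.02],"dr":[-0.004,-0.02,0.009]},{"travel":[-0.004,0,0.04],"dr":[0,0,0]},{"travel":[0,0,0.02],"dr":[0,0,0]},{"travel":[0,0,0],"dr":[0,0,0]}]' 
python3 - <<'E'
from h import *
st();togo(.597,-.1013,.054,-32)
E
```

```text
time_s: 35.08
eef_pos: [0.5966, -0.1008, 0.0839]
eef_rot: [0.0, 0.961, -0.276, 0.001]
wrist_force: [0.5, -0.5, -4.1]
opening: 0.458
t35.08 p [ 0.5966 -0.1008  0.0839] tx -32.0 tilt [ 0.002 -0.001] F [ 0.5 -0.5 -4.1] op 0.458 q5 1.09 q6 1.77
go [0.004 0.002 0.199] n>=1 dz -0.001 (0.0 deg)
  tilt fix [-0.001 -0.004  0.   ]
```

Past the lead-in with no contact force. Now down to the floor.

```bash
python3 -m handwheel '[{"travel":[0.002,0.002,0.04],"dr":[0,0,0]},{"travel":[0,0,0.04],"dr":[0,0,0]},{"travel":[-0.003,0,0.04],"dr":[0,0,0]},{"travel":[0,0,0],"dr":[0,0,0]}]' 
python3 - <<'E'
from h import *
st();togo(.597,-.1013,.054,-32)
E
```

```text
time_s: 35.42
eef_pos: [0.5974, -0.1016, 0.0645]
eef_rot: [0.0, 0.961, -0.276, 0.002]
wrist_force: [0.6, -1.1, -6.3]
opening: 0.456
t35.42 p [ 0.5974 -0.1016  0.0645] tx -32.0 tilt [ 0.004 -0.002] F [ 0.6 -1.1 -6.3] op 0.456 q5 1.05 q6 1.77
go [-0.004 -0.     0.07 ] n>=1 dz -0.001 (0.0 deg)
  tilt fix [-0.001 -0.008 -0.   ]
```

```bash
python3 -m handwheel '[{"travel":[-0.004,0,0.035],"dr":[0,0,0]},{"travel":[0,0,0.035],"dr":[0,0,0]},{"travel":[0,0,0.01],"dr":[0,0,0]},{"travel":[0,0,0],"dr":[0,0,0]}]' 
python3 -m handwheel '[{"travel":[0,0,0],"dr":[0,0,0]},{"travel":[0,0,0],"dr":[0,0,0]},{"travel":[0,0,0],"dr":[0,0,0]},{"travel":[0,0,0],"dr":[0,0,0]},{"travel":[0,0,-0.1],"dr":[0,0,0]},{"travel":[0,0,-0.2],"dr":[0,0,0]},{"travel":[0,0,-0.2],"dr":[0,0,0]},{"travel":[0,0,-0.2],"dr":[0,0,0]},{"travel":[0,0,-0.25],"dr":[0,0,0]},{"travel":[0,0,-0.25],"dr":[0,0,0]},{"travel":[0,0,0],"dr":[0,0,0]}]' 0.3
python3 - <<'E'
from hubs import *
st();snap('wrist','p4.png');c=viewer.get_calibration('wrist');im=cv2.imread('pics/p4.png')
for z in (.04,.05,.06): fit(c,im,lambda x,y,a:hubpts(x,y,a,z),.598,-.102)
togo(.525,.41,.25,23)
E
```

```text
time_s: 35.75
eef_pos: [0.5989, -0.1014, 0.0542]
eef_rot: [-0.0, 0.961, -0.276, 0.004]
wrist_force: [-0.3, 0.2, -5.0]
opening: 0.458
time_s: 36.67
eef_pos: [0.5954, -0.1004, 0.239]
eef_rot: [-0.0, 0.961, -0.276, 0.0]
wrist_force: [0.3, 0.3, 0.8]
opening: 0.648
t36.67 p [ 0.5954 -0.1004  0.239 ] tx -32.0 tilt [0.    0.001] F [0.3 0.3 0.8] op 0.648 q5 1.38 q6 1.77
fit 73.8 at 0.5990 -0.1020 ang 59.0 runners [(np.float64(71.9), 57), (np.float64(70.3), 63), (np.float64(68.4), 54), (np.float64(63.7), 66), (np.float64(62.4), 51)]
fit 67.6 at 0.6005 -0.1030 ang 61.0 runners [(np.float64(66.2), 57), (np.float64(65.3), 63), (np.float64(64.0), 54), (np.float64(62.2), 66), (np.float64(59.9), 51)]
fit 60.8 at 0.6050 -0.1055 ang 63.0 runners [(np.float64(60.1), 60), (np.float64(59.1), 66), (np.float64(58.6), 57), (np.float64(57.4), 54), (np.float64(56.9), 69)]
go [-2.196 -2.637 -0.087] n>=13 dz -1.835 (55.0 deg)
  tilt fix [-0.     0.006 -0.   ]
```

```bash
python3 -m handwheel '[{"travel":[-0.157,-0.188,0],"dr":[0,0,0]},{"travel":[-0.157,-0.188,0],"dr":[0,0,0]},{"travel":[-0.157,-0.188,0],"dr":[0,0,0]},{"travel":[-0.157,-0.188,0],"dr":[0,0,0]},{"travel":[-0.157,-0.188,0],"dr":[0,0,0]},{"travel":[-0.157,-0.188,0],"dr":[0,0,0]},{"travel":[-0.157,-0.188,0],"dr":[0,0,0]},{"travel":[-0.157,-0.188,0],"dr":[0,0,0]},{"travel":[-0.157,-0.188,0],"dr":[0,0,0]},{"travel":[-0.157,-0.188,0],"dr":[0,0,0]},{"travel":[-0.157,-0.188,0],"dr":[0,0,0]},{"travel":[-0.157,-0.188,0],"dr":[0,0,0]},{"travel":[-0.157,-0.188,0],"dr":[0,0,0]}]' 0.6
python3 -m handwheel '[{"travel":[0,0,0],"dr":[0,0,-0.229]},{"travel":[0,0,0],"dr":[0,0,-0.229]},{"travel":[0,0,0],"dr":[0,0,-0.229]},{"travel":[0,0,0],"dr":[0,0,-0.229]},{"travel":[0,0,0],"dr":[0,0,-0.229]},{"travel":[0,0,0],"dr":[0,0,-0.229]},{"travel":[0,0,0],"dr":[0,0,-0.229]},{"travel":[0,0,0],"dr":[0,0,-0.229]},{"travel":[0,0,0],"dr":[0,0,0]}]'
python3 - <<'E'
from hubs import *
R=run('h3',[(.525,.41)]);togo(*R[0][:2],.12,np.degrees(R[0][2])%90)
E
```

```text
time_s: 37.8
eef_pos: [0.5247, 0.384, 0.2224]
eef_rot: [0.004, 0.959, -0.283, -0.007]
wrist_force: [1.3, -0.5, 0.4]
opening: 0.8
time_s: 38.55
eef_pos: [0.5146, 0.3926, 0.2068]
eef_rot: [0.002, 0.977, 0.213, -0.017]
wrist_force: [-0.5, -0.9, -0.1]
opening: 0.803
t38.55 p [0.5146 0.3926 0.2068] tx 24.6 tilt [-0.033 -0.011] F [-0.5 -0.9 -0.1] op 0.803 q5 1.39 q6 1.61
fit 109.7 at 0.5235 0.4105 ang 24.0 runners [(np.float64(107.6), 21), (np.float64(107.1), 27), (np.float64(101.6), 18), (np.float64(99.8), 30), (np.float64(90.9), 15)]
go [ 0.125 -0.083  0.573] n>=3 dz 0.007 (-0.2 deg)
  tilt fix [-0.006  0.067 -0.   ]
```

```bash
python3 -m handwheel '[{"travel":[0.1,-0.08,0],"dr":[-0.006,0.067,0.02]},{"travel":[0,0,0],"dr":[0,0,0]},{"travel":[0,0,0.2],"dr":[0,0,0]},{"travel":[0,0,0.2],"dr":[0,0,0]},{"travel":[0,0,0.2],"dr":[0,0,0]},{"travel":[0,0,0.2],"dr":[0,0,0]},{"travel":[0,0,0],"dr":[0,0,0]}]' 0.6
python3 - <<'E'
from h import *
st();togo(.5235,.4105,.05,23.5)
E
```

```text
time_s: 39.18
eef_pos: [0.5237, 0.4087, 0.0818]
eef_rot: [0.0, 0.981, 0.192, 0.0]
wrist_force: [-1.9, -0.6, -0.8]
opening: 0.8
t39.18 p [0.5237 0.4087 0.0818] tx 22.2 tilt [ 0.001 -0.001] F [-1.9 -0.6 -0.8] op 0.800 q5 1.14 q6 1.67
go [ 0.003 -0.012  0.212] n>=1 dz -0.044 (1.3 deg)
  tilt fix [ 0.002 -0.002 -0.   ]
```

```bash
python3 -m handwheel '[{"travel":[0.003,-0.012,0],"dr":[0,0,-0.044]},{"travel":[0,0,0.1],"dr":[0,0,0]},{"travel":[0,0,0.1],"dr":[0,0,0]},{"travel":[0,0,0.1],"dr":[0,0,0]},{"travel":[0,0,0],"dr":[0,0,0]}]' 0.6
python3 - <<'E'
from h import *
st();togo(.5235,.4105,.014,23.5)
E
```

```text
time_s: 39.6
eef_pos: [0.5255, 0.4111, 0.0379]
eef_rot: [-0.0, 0.979, 0.202, 0.002]
wrist_force: [-0.5, -0.3, -1.6]
opening: 0.8
t39.60 p [0.5255 0.4111 0.0379] tx 23.3 tilt [0.005 0.001] F [-0.5 -0.3 -1.6] op 0.800 q5 1.07 q6 1.65
go [-0.015 -0.002  0.159] n>=1 dz -0.006 (0.2 deg)
  tilt fix [ 0.001 -0.009  0.   ]
```

```bash
python3 -m handwheel '[{"travel":[-0.018,-0.002,0.05],"dr":[0,-0.008,0]},{"travel":[-0.004,0,0.05],"dr":[0,0,0]},{"travel":[-0.004,0,0.05],"dr":[0,0,0]},{"travel":[0,0,0],"dr":[0,0,0]}]' 0.6
python3 - <<'E'
from h import *
st();togo(.5235,.4105,.014,23.5)
E
python3 -m handwheel '[{"travel":[0,0,0],"dr":[0,0,0]},{"travel":[0,0,0],"dr":[0,0,0]},{"travel":[0,0,0],"dr":[0,0,0]},{"travel":[0,0,0],"dr":[0,0,0]},{"travel":[0,0,0],"dr":[0,0,0]},{"travel":[0,0,0],"dr":[0,0,0]}]' -1
python3 - <<'E'
from h import *
st()
E
```

```text
time_s: 39.93
eef_pos: [0.5234, 0.4107, 0.0161]
eef_rot: [-0.0, 0.979, 0.202, 0.002]
wrist_force: [-0.8, -0.4, -0.8]
opening: 0.802
t39.93 p [0.5234 0.4107 0.0161] tx 23.3 tilt [0.004 0.001] F [-0.8 -0.4 -0.8] op 0.802 q5 1.03 q6 1.65
go [-0.     0.001  0.014] n>=1 dz -0.007 (0.2 deg)
  tilt fix [ 0.001 -0.009  0.   ]
time_s: 40.43
eef_pos: [0.5237, 0.411, 0.0168]
eef_rot: [-0.0, 0.979, 0.202, 0.003]
wrist_force: [0.4, -0.0, -2.3]
opening: 0.456
t40.43 p [0.5237 0.411  0.0168] tx 23.3 tilt [0.005 0.002] F [ 0.4 -0.  -2.3] op 0.456 q5 1.03 q6 1.65
```

```bash
python3 -m handwheel '[{"travel":[0,0,-0.1],"dr":[0,0,0]},{"travel":[0,0,-0.25],"dr":[0,0,0]},{"travel":[0,0,-0.25],"dr":[0,0,0]},{"travel":[0,0,-0.25],"dr":[0,0,0]},{"travel":[0,0,-0.25],"dr":[0,0,0]},{"travel":[0,0,-0.25],"dr":[0,0,0]},{"travel":[0,0,-0.1],"dr":[0,0,0]},{"travel":[-0.058,0.228,0],"dr":[0,0,0]},{"travel":[-0.058,0.228,0],"dr":[0,0,0]},{"travel":[-0.058,0.228,0],"dr":[0,0,0]},{"travel":[-0.058,0.228,0],"dr":[0,0,0]},{"travel":[-0.058,0.228,0],"dr":[0,0,0]},{"travel":[-0.058,0.228,0],"dr":[0,0,0]},{"travel":[-0.058,0.228,0],"dr":[0,0,0]},{"travel":[-0.058,0.228,0],"dr":[0,0,0]},{"travel":[-0.058,0.228,0],"dr":[0,0,0]},{"travel":[-0.058,0.228,0],"dr":[0,0,0]},{"travel":[-0.058,0.228,0],"dr":[0,0,0]},{"travel":[0,0,0],"dr":[0,0,0]}]' 
python3 -m handwheel '[{"travel":[0,0,0],"dr":[0,0,-0.204]},{"travel":[0,0,0],"dr":[0,0,-0.204]},{"travel":[0,0,0],"dr":[0,0,-0.204]},{"travel":[0,0,0],"dr":[0,0,-0.204]},{"travel":[0,0,0],"dr":[0,0,-0.204]},{"travel":[0,0,0],"dr":[0,0,-0.204]},{"travel":[0,0,0],"dr":[0,0,0]}]' 
python3 - <<'E'
from h import *
st();togo(.594,-.0144,.115,60)
E
```

```text
time_s: 42.02
eef_pos: [0.578, 0.0115, 0.259]
eef_rot: [0.002, 0.978, 0.206, 0.002]
wrist_force: [-0.1, 0.2, -5.7]
opening: 0.453
time_s: 42.6
eef_pos: [0.5747, 0.0078, 0.2634]
eef_rot: [0.002, 0.858, 0.513, 0.001]
wrist_force: [0.1, -0.2, -4.2]
opening: 0.456
t42.60 p [0.5747 0.0078 0.2634] tx 61.7 tilt [ 0.004 -0.002] F [ 0.1 -0.2 -4.2] op 0.456 q5 1.41 q6 0.30
go [-0.069  0.179  0.99 ] n>=4 dz 0.058 (-1.7 deg)
  tilt fix [ 0.008  0.001 -0.   ]
```

```bash
python3 -m handwheel '[{"travel":[-0.06,0.16,0],"dr":[0.008,0,0.058]},{"travel":[0,0,0.2],"dr":[0,0,0]},{"travel":[0,0,0.2],"dr":[0,0,0]},{"travel":[0,0,0.2],"dr":[0,0,0]},{"travel":[0,0,0.2],"dr":[0,0,0]},{"travel":[0,0,0.18],"dr":[0,0,0]},{"travel":[0,0,0],"dr":[0,0,0]}]' 
python3 - <<'E'
from h import *
st();togo(.594,-.0144,.11,60)
E
```

```text
time_s: 43.18
eef_pos: [0.5942, -0.0112, 0.1194]
eef_rot: [0.003, 0.872, 0.489, 0.004]
wrist_force: [-2.8, 0.4, -5.5]
opening: 0.454
t43.18 p [ 0.5942 -0.0112  0.1194] tx 58.6 tilt [ 0.01  -0.002] F [-2.8  0.4 -5.5] op 0.454 q5 1.14 q6 0.33
go [-0.019  0.009  0.063] n>=1 dz -0.048 (1.4 deg)
  tilt fix [ 0.018 -0.006 -0.   ]
```

```bash
python3 -m handwheel '[{"travel":[-0.019,0.009,0.03],"dr":[0.018,-0.006,-0.048]},{"travel":[0,0,0],"dr":[0,0,0]},{"travel":[0,0,0],"dr":[0,0,0]}]' 
python3 - <<'E'
from h import *
st();togo(.594,-.0144,.11,60)
snap('wrist','p5.png')
import inhand;inhand.inhand('pics/p5.png',.0165)
E
```

```text
time_s: 43.43
eef_pos: [0.5933, -0.0136, 0.1165]
eef_rot: [-0.001, 0.868, 0.497, -0.001]
wrist_force: [0.6, 0.2, -4.2]
opening: 0.454
t43.43 p [ 0.5933 -0.0136  0.1165] tx 59.6 tilt [-0.002  0.001] F [ 0.6  0.2 -4.2] op 0.454 q5 1.15 q6 0.31
go [-0.002  0.007  0.043] n>=1 dz -0.012 (0.4 deg)
  tilt fix [-0.004  0.001 -0.   ]
fit 110.3 at 0.5940 -0.0142 ang 60.0 runners [(np.float64(92.4), 57), (np.float64(88.1), 63), (np.float64(73.1), 54), (np.float64(65.9), 66), (np.float64(60.5), 51)]
offset world [ 0.0005 -0.0005] angle 59.99999999999999
```

```bash
python3 -m handwheel '[{"travel":[-0.005,-0.006,0.05],"dr":[-0.004,0,-0.012]},{"travel":[-0.003,-0.004,0.06],"dr":[0,0,0]},{"travel":[0,0,0],"dr":[0,0,0]}]' 
python3 - <<'E'
from h import *
st();togo(.5935,-.0139,.0565,60)
E
```

```text
time_s: 43.73
eef_pos: [0.594, -0.0141, 0.1036]
eef_rot: [0.003, 0.866, 0.5, 0.003]
wrist_force: [-0.8, 1.0, -5.1]
opening: 0.454
t43.73 p [ 0.594  -0.0141  0.1036] tx 59.9 tilt [ 0.008 -0.002] F [-0.8  1.  -5.1] op 0.454 q5 1.11 q6 0.30
go [-0.001 -0.006  0.314] n>=2 dz -0.002 (0.1 deg)
  tilt fix [ 0.015 -0.003 -0.   ]
```

```bash
python3 -m handwheel '[{"travel":[-0.006,-0.012,0.04],"dr":[0.015,-0.003,0]},{"travel":[-0.003,-0.004,0.05],"dr":[0,0,0]},{"travel":[0,0,0.03],"dr":[0,0,0]},{"travel":[0,0,0],"dr":[0,0,0]}]' 
python3 - <<'E'
from h import *
st();togo(.5935,-.0139,.0565,60)
E
```

```text
time_s: 44.07
eef_pos: [0.5926, -0.0145, 0.0851]
eef_rot: [0.001, 0.866, 0.499, 0.001]
wrist_force: [1.8, 0.2, -4.8]
opening: 0.459
t44.07 p [ 0.5926 -0.0145  0.0851] tx 59.9 tilt [ 0.004 -0.001] F [ 1.8  0.2 -4.8] op 0.459 q5 1.08 q6 0.30
go [0.006 0.002 0.19 ] n>=1 dz -0.003 (0.1 deg)
  tilt fix [ 0.007 -0.002 -0.   ]
```

```bash
python3 -m handwheel '[{"travel":[0.004,0.002,0.04],"dr":[0,0,0]},{"travel":[-0.002,-0.003,0.05],"dr":[0,0,0]},{"travel":[-0.002,-0.003,0.05],"dr":[0,0,0]},{"travel":[0,0,0],"dr":[0,0,0]}]' 
python3 - <<'E'
from h import *
st();togo(.5935,-.0139,.0565,60)
E
```

```text
time_s: 44.4
eef_pos: [0.5939, -0.0143, 0.0633]
eef_rot: [0.002, 0.867, 0.499, 0.003]
wrist_force: [2.1, -1.9, -5.1]
opening: 0.459
t44.40 p [ 0.5939 -0.0143  0.0633] tx 59.9 tilt [ 0.007 -0.001] F [ 2.1 -1.9 -5.1] op 0.459 q5 1.04 q6 0.30
go [ 0.001 -0.004  0.045] n>=1 dz -0.004 (0.1 deg)
  tilt fix [ 0.013 -0.005  0.   ]
```

```bash
python3 -m handwheel '[{"travel":[-0.002,-0.005,0.03],"dr":[0,0,0]},{"travel":[0,0,0.02],"dr":[0,0,0]},{"travel":[0,0,0.005],"dr":[0,0,0]},{"travel":[0,0,0],"dr":[0,0,0]}]' 
python3 -m handwheel '[{"travel":[0,0,0],"dr":[0,0,0]},{"travel":[0,0,0],"dr":[0,0,0]},{"travel":[0,0,0],"dr":[0,0,0]},{"travel":[0,0,0],"dr":[0,0,0]},{"travel":[0,0,-0.1],"dr":[0,0,0]},{"travel":[0,0,-0.2],"dr":[0,0,0]},{"travel":[0,0,-0.2],"dr":[0,0,0]},{"travel":[0,0,-0.2],"dr":[0,0,0]},{"travel":[0,0,-0.25],"dr":[0,0,0]},{"travel":[0,0,-0.25],"dr":[0,0,0]},{"travel":[0,0,0],"dr":[0,0,0]}]' 0.3
python3 - <<'E'
from h import *
st();togo(.515,-.106,.24,2.6)
E
```

```text
time_s: 44.73
eef_pos: [0.5947, -0.0143, 0.0571]
eef_rot: [0.003, 0.867, 0.499, 0.004]
wrist_force: [0.3, 0.1, -5.3]
opening: 0.455
time_s: 45.65
eef_pos: [0.5902, -0.0138, 0.2415]
eef_rot: [-0.0, 0.867, 0.499, 0.0]
wrist_force: [1.2, -0.2, 1.2]
opening: 0.65
t45.65 p [ 0.5902 -0.0138  0.2415] tx 59.9 tilt [0.    0.001] F [ 1.2 -0.2  1.2] op 0.650 q5 1.38 q6 0.30
go [-0.783 -0.125  0.01 ] n>=3 dz 1.908 (-57.3 deg)
  tilt fix [ 0.    -0.001  0.   ]
```

Now I'll line up over the tray pull and look at all three hubs.

```bash
python3 -m handwheel '[{"travel":[-0.2,-0.03,0],"dr":[0,0,0.23]},{"travel":[-0.2,0.04,0],"dr":[0,0,0.23]},{"travel":[-0.17,0.12,0],"dr":[0,0,0.23]},{"travel":[-0.1,0.13,0],"dr":[0,0,0.23]},{"travel":[0,0,0],"dr":[0,0,0.23]},{"travel":[0,0,0],"dr":[0,0,0.23]},{"travel":[0,0,0],"dr":[0,0,0.23]},{"travel":[0,0,0],"dr":[0,0,0.23]},{"travel":[0,0,0],"dr":[0,0,0.068]},{"travel":[0,0,0],"dr":[0,0,0]}]' -0.1
python3 - <<'E'
from hubs import *
st();snap('wrist','p6.png');c=viewer.get_calibration('wrist');im=cv2.imread('pics/p6.png');R=[]
for g in [(.594,-.0144),(.598,-.1023),(.602,-.1902)]: R.append(fit(c,im,lambda x,y,a:hubpts(x,y,a,.04),*g)[1:])
overlay(c,im,R,lambda x,y,a:hubpts(x,y,a,.04),out='p6f.png')
big=cv2.imread('pics/p6f.png');cv2.imwrite('pics/p6v.png',np.vstack([cv2.resize(big,(640,213)),im[:330]]))
togo(.511,-.106,.116,2.6);print(proj(c,[.512,-.106,.15]))
E
```

```text
time_s: 46.48
eef_pos: [0.5541, -0.1265, 0.2467]
eef_rot: [0.002, 1.0, 0.005, 0.006]
wrist_force: [-0.6, -0.4, 0.9]
opening: 0.453
t46.48 p [ 0.5541 -0.1265  0.2467] tx 0.5 tilt [ 0.012 -0.004] F [-0.6 -0.4  0.9] op 0.453 q5 1.37 q6 1.13
fit 82.2 at 0.5945 -0.0149 ang 59.0 runners [(np.float64(81.5), 57), (np.float64(80.8), 63), (np.float64(78.3), 54), (np.float64(77.9), 66), (np.float64(73.1), 3)]
fit 69.4 at 0.5995 -0.1023 ang 59.0 runners [(np.float64(68.1), 57), (np.float64(64.4), 63), (np.float64(63.5), 54), (np.float64(58.3), 66), (np.float64(57.9), 51)]
fit 81.5 at 0.6065 -0.1907 ang 32.0 runners [(np.float64(78.8), 36), (np.float64(78.5), 30), (np.float64(75.2), 27), (np.float64(74.3), 39), (np.float64(69.8), 24)]
go [-0.296 -0.144  0.867] n>=4 dz -0.065 (1.9 deg)
  tilt fix [ 0.008 -0.023  0.   ]
[298.52636155 245.49686547]
```

View pics/p6v.png

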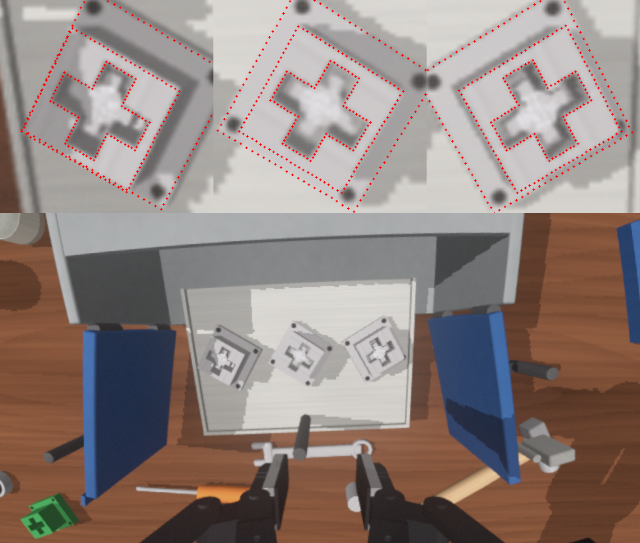

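Combined view: all three hubs sit flat with the stub tops showing centrally in their bores. Both doors are open and the tray post's top is at about (300,243). Now I grip the pull.

```bash
python3 -m handwheel '[{"travel":[-0.15,-0.07,0],"dr":[0.008,-0.023,-0.065]},{"travel":[-0.15,-0.07,0],"dr":[0,0,0]},{"travel":[0,0,0],"dr":[0,0,0]},{"travel":[0,0,0.2],"dr":[0,0,0]},{"travel":[0,0,0.2],"dr":[0,0,0]},{"travel":[0,0,0.15],"dr":[0,0,0]},{"travel":[0,0,0],"dr":[0,0,0]}]' -0.1
python3 - <<'E'
from h import *
st();togo(.511,-.106,.116,2.6)
E
```

```text
time_s: 47.12
eef_pos: [0.5098, -0.1071, 0.1636]
eef_rot: [0.002, 1.0, 0.03, 0.004]
wrist_force: [-1.2, 1.1, -1.4]
opening: 0.451
t47.12 p [ 0.5098 -0.1071  0.1636] tx 3.4 tilt [ 0.008 -0.004] F [-1.2  1.1 -1.4] op 0.451 q5 1.19 q6 1.08
go [ 0.006 -0.008  0.317] n>=2 dz 0.027 (-0.8 deg)
  tilt fix [ 0.008 -0.014 -0.   ]
```

```bash
python3 -m handwheel '[{"travel":[0.006,-0.008,0.1],"dr":[0.008,-0.014,0.027]},{"travel":[0,0,0.11],"dr":[0,0,0]},{"travel":[0,0,0.1],"dr":[0,0,0]},{"travel":[0,0,0],"dr":[0,0,0]}]' -0.1
python3 -m handwheel '[{"travel":[0,0,0],"dr":[0,0,0]},{"travel":[0,0,0],"dr":[0,0,0]},{"travel":[0,0,0],"dr":[0,0,0]},{"travel":[0,0,0],"dr":[0,0,0]},{"travel":[0,0,0],"dr":[0,0,0]},{"travel":[0,0,0],"dr":[0,0,0]}]' -1
python3 - <<'E'
from h import *
st()
E
```

```text
time_s: 47.45
eef_pos: [0.5136, -0.1069, 0.1188]
eef_rot: [0.001, 1.0, 0.025, 0.002]
wrist_force: [-0.3, -0.1, -1.4]
opening: 0.451
time_s: 47.95
eef_pos: [0.5147, -0.1061, 0.121]
eef_rot: [0.0, 1.0, 0.026, 0.002]
wrist_force: [2.7, 0.3, -8.4]
opening: 0.144
t47.95 p [ 0.5147 -0.1061  0.121 ] tx 3.0 tilt [0.004 0.   ] F [ 2.7  0.3 -8.4] op 0.144 q5 1.11 q6 1.09
```

```bash
python3 -m handwheel '[{"travel":[0.06,0,0],"dr":[0,0,0]},{"travel":[0.12,0.001,0],"dr":[0,0,0]},{"travel":[0.13,0.001,0],"dr":[0,0,0]},{"travel":[0.13,0.001,0],"dr":[0,0,0]},{"travel":[0.13,0.001,0],"dr":[0,0,0]},{"travel":[0.13,0.001,0],"dr":[0,0,0]},{"travel":[0.13,0.001,0],"dr":[0,0,0]},{"travel":[0.13,0.001,0],"dr":[0,0,0]},{"travel":[0.08,0,0],"dr":[0,0,0]},{"travel":[0.05,0,0],"dr":[0,0,0]},{"travel":[0.03,0,0],"dr":[0,0,0]},{"travel":[0,0,0],"dr":[0,0,0]}]' -1
python3 - <<'E'
from h import *
st()
E
```

```text
time_s: 48.95
eef_pos: [0.6709, -0.0982, 0.121]
eef_rot: [-0.001, 0.999, 0.027, -0.022]
wrist_force: [5.3, 0.8, -9.2]
opening: 0.141
t48.95 p [ 0.6709 -0.0982  0.121 ] tx 3.1 tilt [-0.045  0.001] F [ 5.3  0.8 -9.2] op 0.141 q5 1.28 q6 1.21
```

```bash
python3 -m handwheel '[{"travel":[0.03,0,0],"dr":[0,0.03,0]},{"travel":[0.03,0,0],"dr":[0,0,0]},{"travel":[0.03,0,0],"dr":[0,0,0]},{"travel":[0.03,0,0],"dr":[0,0,0]}]' -1
python3 - <<'E'
from h import *
st()
E
```

```text
time_s: 49.28
eef_pos: [0.6708, -0.0982, 0.1209]
eef_rot: [-0.002, 0.999, 0.027, -0.037]
wrist_force: [-24.2, 1.1, 8.8]
opening: 0.142
t49.28 p [ 0.6708 -0.0982  0.1209] tx 3.1 tilt [-0.075  0.003] F [-24.2   1.1   8.8] op 0.142 q5 1.32 q6 1.21
```

```bash
python3 -m handwheel '[{"travel":[0,0,0],"dr":[0,0,0]},{"travel":[0,0,0],"dr":[0,0,0]},{"travel":[0,0,0],"dr":[0,0,0]},{"travel":[-0.02,0,0],"dr":[0,0.07,0]},{"travel":[0,0,0],"dr":[0,0.05,0]},{"travel":[0,0,-0.12],"dr":[0,0,0]},{"travel":[0,0,-0.2],"dr":[0,0,0]},{"travel":[0,0,-0.2],"dr":[0,0,0]},{"travel":[0,0,-0.2],"dr":[0,0,0]},{"travel":[0,0,-0.2],"dr":[0,0,0]},{"travel":[-0.2,0,-0.1],"dr":[0,0,0]},{"travel":[-0.2,0,0],"dr":[0,0,0]},{"travel":[-0.2,0,0],"dr":[0,0,0]},{"travel":[0,0,0],"dr":[0,0,0]},{"travel":[0,0,0],"dr":[0,0,0]}]' -0.1
python3 - <<'E'
from h import *
st();snap('wrist','f1.png');snap('top','f2.png');c=viewer.get_calibration('wrist')
a=cv2.imread('pics/f1.png');b=cv2.imread('pics/f2.png')
cv2.imwrite('pics/f.png',np.hstack([cv2.resize(a,(400,250)),cv2.resize(b[60:310,130:530],(400,250))]) if 0 else np.vstack([a[:300,:],cv2.resize(b[60:250,140:530],(640,300))]))
for x in(.672,.682,.692):print(proj(c,[x,-.0975,.15]))
E
```

```text
time_s: 50.53
eef_pos: [0.5849, -0.1076, 0.2957]
eef_rot: [0.003, 1.0, 0.027, 0.012]
wrist_force: [0.3, -0.0, 0.4]
opening: 0.449
t50.53 p [ 0.5849 -0.1076  0.2957] tx 3.1 tilt [ 0.024 -0.005] F [ 0.3 -0.   0.4] op 0.449 q5 1.46 q6 1.13
[314.7973948  105.63580416]
[315.28934828  94.99432163]
[315.7911446   84.17885291]
```

View pics/f.png

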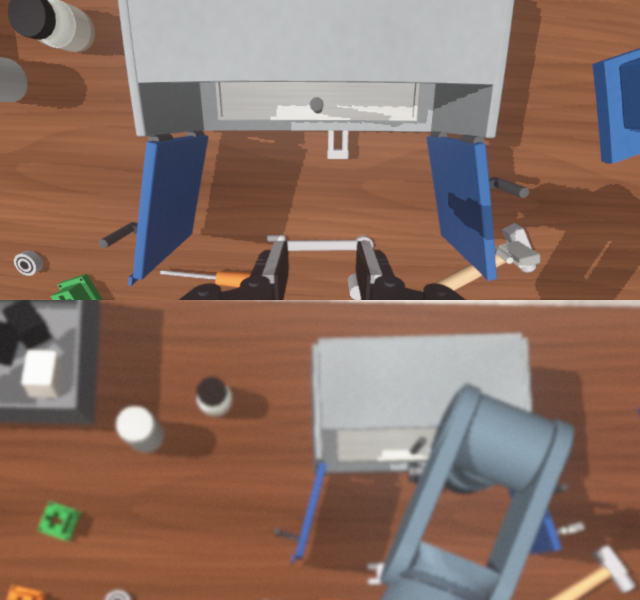

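The post's top is at (317,104), which puts it at x ≈ 0.673, the home position. Both doors are wide open, the bystanders I can see look unmoved, and the gripper is clear.

```bash
python3 -c "
from bench import ctrl
print(ctrl.hand_in())"
```

```text
the job is handed in; nothing more can be done
None
```

The job is done and handed in at about 50 s, well inside the 210 s limit; the hand-in gave no verdict.

I worked in the order asked:
- **Left door:** I swung it to about 1.83 rad.
- **Bolt:** I raised it about 27 mm, clear of the keeper.
- **Right door:** I swung it to about 1.85 rad.
- **Tray and flanges:** I drew the tray out to its stop. All three grey flanges were there, and each went onto its own stub, turned to 60°, 58° and 32° from left to right. Then I pushed the tray home.

**Last checks:**
- **Seating:** At release the gripper height put each flange within about 1 mm of the tray floor, with no contact load. The last picture with the tray out shows the stub tops inside all three bores.
- **Tray home:** The push ended at a firm stop with about 24 N. The last picture puts the tray's pull at x ≈ 0.673, against 0.672–0.676 measured at the start.
- **Doors and gripper:** Both doors stand wide open and the gripper is clear of everything.
- **Bystanders:** Those in view look unmoved. I checked this by eye and did not measure it; the arm hid part of the last top picture.

**One reading disagreed:** the last fit of the right-hand flange came out about 4 mm behind its stub's fitted position, more than the play in the bore allows. I took it for fitting error, because the height fit and the pictures show it seated.

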